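Load specimen chambers into the illumination dock and expose them

ROBOT

A 6-joint arm with a two-finger parallel gripper is mounted at the origin on the work surface. World frame = base frame: x ahead of the robot, y to its left, z up, the work surface at z = 0. Lengths are in m, angles in rad, forces in N, time in s.
With the tool pointing down it reaches from about 0.3 to 0.875 m from the base axis. Payload 6.4 kg.
Tool frame: the origin (TCP) lies at the very end of the fingers, on their centre line; the grasp point (between the pads) lies 19 mm behind it (grip_point_offset is the distance from the TCP to the grasp point, in m); z points along the fingers, y is the line along which they close (so a half turn about z gives the same grasp; the last joint's range is limited). The gripper opens to 88 mm and grips with 3 to 60 N. Pads are 18 mm wide; open, the fingers measure 123 mm over their backs; the gripper's body (75 mm by 187 mm) begins 45 mm behind the grasp point.
Start: joints at [1.024, 0.181, 1.607, -0, 1.354, -0.206], TCP at [0.192, 0.542, 0.214] pointing down, gripper open.
Joint ranges: [-2.99, 2.99], [-0.89, 2.07], [0.3, 2.58], [-1.14, 4.28], [0, 2.63], [-3.12, 3.12]. Speed limits (rad/s): [2.57, 2.57, 3.01, 3.14, 3.14, 3.14].

INTERFACE

Orientations are given as [roll, pitch, yaw] about the fixed x, y, z axes, in that order (R = Rz(yaw) Ry(pitch) Rx(roll)).
In Python, from cell import read_state, camera, job_done, spot_in, masks_of, mark_of, grip_point_offset gives the robot as it stands.
- The arm moves only by the tool carry_out, never from a script. Its arguments are lists of equal length, an entry for each row: "delta_pos": the shift along the tool's x, y, z in cm, a list of three; "rotation": the turn, a rotation vector about the tool's x, y, z in rad, a list of three. In form: {"delta_pos": [[tx, ty, tz], ...], "rotation": [[ax, ay, az], ...]}. A call has 1 to 5 rows; each row is the pose to reach, as a shift and turn from the pose commanded when the call began, along the tool's axes at that moment; what a row does not reach only later rows make up. A row lasts 1/10 s, in which the tool goes at most 50 mm and 8.59 degrees, less where a joint would pass 70% of its speed; a pose out of reach is approached as far as the arm can. A call with a gripper value outside its range is refused whole. "fingers" is the opening, from -1 (shut) to 1 (fully open), set as the call begins (left out, the last holds). The fingers move at their own pace and stop on an object; "squeeze" is the grip in N (left out, the last holds). Time passes only in rows, so rows that repeat a pose let the fingers close. It gives the time, the measured TCP pose, the force, the opening and the grip force at its end, in the units of the state.
- read_state(): the state, without advancing time (a new reading comes with each control period).
- camera(name): name is "scene" or "top"; returns a dict with "img" (480x640x3 uint8, red, green, blue), "range_z" (480x640 float32, m along the optical axis (not along the pixel's ray), 0 where there is no reading), "intrinsics" (3x3 intrinsics, pixels), "R" (3x3) and "t" (3): a world point X has camera coordinates R X + t. Camera axes: x right, y down, z forward; pixel columns grow to the right and rows downward; lengths in m; the calibration is good to about 2 mm. A picture is of the moment at which its call begins.
- job_done(): hands the job in; it is judged then, once.
Trained networks look in the newest picture that a camera, given by its name, has taken for a name from the list of things; names that differ only in an ending like _2 or _b are one class to them, and where a whole thing is asked for, a point or a joint stands for the part that bears it (a point fixed in the world has none). Each returns a list of dicts, best first, with "score" (0 to 1); they miss things now and then, are a little off and sometimes report something else, mostly with a low value. They report only what shows in the picture. A call takes as long as a camera call. They do not tell look-alikes from the thing itself.
- spot_in(camera, name): "at" ([x, y, z] in m, in world coordinates, good to about 4 mm: the middle of the surface that is visible of it).
- masks_of(camera, name): "pixels" (480x640 bool, what is visible of it).
- mark_of(camera, name): "at" ([x, y, z] in m, in world coordinates, good to about 4 mm: a listed point, or the origin of a listed thing).
The state is a dict: "t": time; "qpos": joint angles; "dq": joint speeds; "joint_torque": joint torques, N m; "position": TCP position; "ee_rot": TCP orientation; "wrist_force": force on the tool from outside, world axes, zero at the start; "ft_torque": the same for the moment, N m; "width": opening from 0.0 (shut) to 1.0 (fully open); "grasp_force": force on a finger pad.
Only numpy, scipy, OpenCV 4.12 (cv2) and the standard library are available. Lean on these libraries where they do the work, as an engineer would, in place of code of your own. Each camera call takes 0.05 s, during which the arm holds its last target. There are 200 camera calls.

TASK

Swing the dock's orange clamp frame fully open by its red side handle, lay every blue-lidded specimen chamber flat in a bay of its own (any bay), swing the frame fully shut over them, then pull the lamp's sprung shutter knob out to its stop, keep it there for two seconds and let it return home. The chambers are thin-walled: keep the gripping force on them to about 10 N, never over 15 N, and set them down rather than dropping them. Leave the tip box, amber jar and beaker where they stand.

Things in the scene. Friction and masses are not known exactly. Their poses are not given: they have to be found in the camera images.
- dock: illumination dock, fixed to the bench: black base plate 190 (x) x 296 (y) x 15 mm with an aluminium grid on it, 12 mm high, that leaves four bays in a row along y; two steel hinge posts, 60 mm high, stand on its far (+x) edge at x = 78, y = +-128 mm. Origin at the centre of the underside, on the bench; x points away from the robot at yaw 0, z up.
- bay0 (a point): centre of the floor of bay 0 (15 mm above the bench, yellow; dock frame x = 0, y = -105 mm; bay 0 is the one nearest the clamp handle). Every bay is 88 mm long along the dock's x and 44 mm wide along its y, with walls 12 mm high, 26 mm thick between bays; axes as the dock's.
- bay1 (a point): centre of the floor of bay 1 (15 mm above the bench, yellow; dock frame x = 0, y = -35 mm; bay 0 is the one nearest the clamp handle). Every bay is 88 mm long along the dock's x and 44 mm wide along its y, with walls 12 mm high, 26 mm thick between bays; axes as the dock's.
- bay2 (a point): centre of the floor of bay 2 (15 mm above the bench, yellow; dock frame x = 0, y = 35 mm; bay 0 is the one nearest the clamp handle). Every bay is 88 mm long along the dock's x and 44 mm wide along its y, with walls 12 mm high, 26 mm thick between bays; axes as the dock's.
- bay3 (a point): centre of the floor of bay 3 (15 mm above the bench, yellow; dock frame x = 0, y = 105 mm; bay 0 is the one nearest the clamp handle). Every bay is 88 mm long along the dock's x and 44 mm wide along its y, with walls 12 mm high, 26 mm thick between bays; axes as the dock's.
- clamp (a joint): angle of the clamp frame, rad: 0 shut (the orange crossbar, 14 x 310 x 9 mm, lies level over the middle of all four bays, its underside 34 mm above their floors), grows as it swings up and back, away from the robot, to its stop at 1.75, fully open. It stays where it is left; it takes about 1.5 to 3 N at the handle. It starts shut or nearly so (0 to 0.2).
- clamp_grip (a point): middle of the clamp's red handle: a round rod, 12 mm in diameter, free for 48 mm, jutting sideways (along the dock's -y) from the steel arm on the dock's -y side, 105 mm from the hinge axis; when shut it is 54 mm above the bench, towards the robot; fully open, 157 mm above it. Pinch it from above, fingers closing along the dock's x; it turns between the pads as the frame swings.
- clamp_hinge (a point): point on the clamp's hinge axis beside the handle, 54 mm above the bench (dock frame x = 78, y = -180 mm). The axis runs along the dock's y; the handle point goes round it at 105 mm: in the dock frame it lies at (-105 cos q, 0, +105 sin q) mm from here, q = clamp angle.
- lamp: white lamp unit, fixed to the bench, 130 (x) x 120 (y) x 70 (z) mm, black front panel facing the robot (-x); origin at the centre of its underside.
- shutter (a joint): how far the shutter rod is pulled out of the lamp's front, m: 0 home, 0.040 at its stop. Pulls along the lamp's -x; a spring takes it back (about 2 N at home, 7 N at the stop) when let go.
- shutter_grip (a point): grip point on the red shutter knob, on its axis, 45 mm above the bench and 40 mm out from the lamp's front face when home: a neck 20 mm in diameter and 28 mm long along the lamp's x, centred here, ending in a flange 36 mm in diameter and 7 mm thick on the robot's side. Pinch the neck from above with the fingers closing along the lamp's y. This point moves with the knob.
- chamberA: specimen chamber: clear thin-walled plastic box, blue lid with a small white label, 80 (x) x 36 (y) x 30 (z) mm, 0.08 to 0.15 kg; origin at the centre of its underside, x along its length, z up; either end may point either way. May be absent. Its walls crack if the gripper squeezes it with over 15 N (on each finger); grip it across the 36 mm width with 5 to 10 N.
- chamberB: specimen chamber: clear thin-walled plastic box, blue lid with a small white label, 80 (x) x 36 (y) x 30 (z) mm, 0.08 to 0.15 kg; origin at the centre of its underside, x along its length, z up; either end may point either way. May be absent. Its walls crack if the gripper squeezes it with over 15 N (on each finger); grip it across the 36 mm width with 5 to 10 N.
- chamberC: specimen chamber: clear thin-walled plastic box, blue lid with a small white label, 80 (x) x 36 (y) x 30 (z) mm, 0.08 to 0.15 kg; origin at the centre of its underside, x along its length, z up; either end may point either way. May be absent. Its walls crack if the gripper squeezes it with over 15 N (on each finger); grip it across the 36 mm width with 5 to 10 N.
- chamberD: specimen chamber: clear thin-walled plastic box, blue lid with a small white label, 80 (x) x 36 (y) x 30 (z) mm, 0.08 to 0.15 kg; origin at the centre of its underside, x along its length, z up; either end may point either way. May be absent. Its walls crack if the gripper squeezes it with over 15 N (on each finger); grip it across the 36 mm width with 5 to 10 N.
- tipbox: green open pipette-tip box, 85 x 120 x 50 mm, bystander; origin at the centre of its underside.
- jar: amber jar with blue lid, 64 mm in diameter, 85 mm high, bystander; origin at the centre of its underside.
- beaker: white beaker, 72 mm in diameter, 85 mm high, bystander; origin at the centre of its underside.
Not all that is in view belongs to the job. Leave any green look-alike of the chamberD alone. Of the things that look like the lamp, take the one that is farthest to the robot's right at the start.

How it is judged:
By the outcome, as a careful person would: the job done as asked, in the order asked, and still so for the second after the job is handed in, with the robot touching nothing.
Of chamberA, chamberB, chamberC, chamberD only 2 to 4 are there at a start; the rules pass over those that are not, and their reading is None.
At some moment in a run one of chamberA, chamberB, chamberC, chamberD may be knocked a few centimetres aside while the robot is not near it.
It also fails if it takes over 210 s, if anything falls off the work surface, if the arm or the gripper's body presses on something with over 40 N, if the wrist force passes 120 N, or if a joint passes its speed limit or range.

## Working session

There is one attempt and no reset: what is moved stays moved. The work goes in short steps, Python scripts to look and compute and a tool call to move; the robot and the scene stay as the last step left them, time stands still between calls to the robot, and variables do not carry over. Pictures are saved under pics/ and viewed, at most 14 in all, crops included, and the job is handed in when it is done.

Besides the shell and the picture viewer there is one more tool, called after "Emit:" as name(argument=value, ...) on one line, values as JSON. carry_out: Moves the arm, as the interface text tells. Its arguments: {"type":"object","properties":{"delta_pos":{"type":"array","items":{"type":"array","items":{"type":"number"}}},"rotation":{"type":"array","items":{"type":"array","items":{"type":"number"}}},"fingers":{"type":"number"},"squeeze":{"type":"number"}},"required":["delta_pos","rotation"]}

```bash
mkdir -p pics; ls; cat > h.py <<'E'
import numpy as np, cv2, sys
from cell import *
def save(c,fn):
    cv2.imwrite('pics/'+fn,cv2.cvtColor(c['img'],cv2.COLOR_RGB2BGR))
def cloud(c):
    z=c['range_z'];K=c['intrinsics'];v,u=np.mgrid[:480,:640]
    P=np.stack([(u-K[0,2])*z/K[0,0],(v-K[1,2])*z/K[1,1],z],-1)
    return (P-c['t'])@c['R']
E
python3 - <<'E'
from h import *
np.set_printoptions(precision=3,suppress=True)
s=read_state();print(s['t'],s['position'],s['ee_rot'],s['width'],grip_point_offset)
for n in('scene','top'):
    c=camera(n);save(c,n+'0.png')
    for k in['dock','bay0','bay3','clamp_grip','clamp_hinge','lamp','shutter_grip','chamberA','tipbox','jar','beaker']:
        print(n,k,[(np.round(d['at'],3).tolist(),round(d['score'],2)) for d in mark_of(n,k)][:6])
E
```

```text
pics
0.0 [0.192 0.541 0.213] [-3.14  -0.     2.801] 0.9989374099581665 0.0187
scene dock [([0.529, 0.168, -0.005], 0.65)]
scene bay0 [([0.531, 0.07, 0.016], 0.89), ([0.534, 0.271, 0.013], 0.64), ([0.524, 0.132, 0.015], 0.62), ([0.532, 0.201, 0.02], 0.62)]
scene bay3 [([0.531, 0.07, 0.016], 0.89), ([0.534, 0.271, 0.013], 0.64), ([0.524, 0.132, 0.015], 0.62), ([0.532, 0.201, 0.02], 0.62)]
scene clamp_grip [([0.497, -0.007, 0.059], 0.85)]
scene clamp_hinge [([0.6, -0.018, 0.054], 0.58)]
scene lamp [([0.696, -0.23, 0.004], 0.84), ([0.6, -0.017, 0.054], 0.64), ([0.816, 0.022, 0.001], 0.58), ([0.594, -0.238, 0.044], 0.46)]
scene shutter_grip [([0.595, -0.235, 0.048], 0.73), ([0.716, 0.026, 0.044], 0.58)]
scene chamberA []
scene tipbox [([0.294, 0.191, -0.0], 0.65), ([0.429, -0.065, -0.001], 0.49), ([0.529, 0.173, -0.004], 0.34)]
scene jar [([0.539, 0.483, 0.001], 0.76), ([0.533, 0.202, 0.016], 0.58)]
scene beaker [([0.541, 0.48, -0.001], 0.66), ([0.332, 0.393, -0.004], 0.65)]
top dock [([0.533, 0.168, -0.001], 0.97)]
top bay0 [([0.531, 0.134, 0.015], 0.79), ([0.533, 0.201, 0.017], 0.62), ([0.532, 0.062, 0.013], 0.56), ([0.533, 0.276, 0.016], 0.55)]
top bay3 [([0.531, 0.134, 0.015], 0.79), ([0.533, 0.201, 0.017], 0.62), ([0.532, 0.062, 0.013], 0.56), ([0.533, 0.276, 0.016], 0.55)]
top clamp_grip [([0.498, -0.011, 0.057], 0.59)]
top clamp_hinge [([0.602, -0.016, 0.054], 0.85)]
top lamp [([0.815, 0.019, -0.002], 0.91), ([0.696, -0.23, -0.001], 0.77)]
top shutter_grip [([0.594, -0.244, 0.045], 0.46), ([0.711, 0.024, 0.05], 0.46)]
top chamberA []
top tipbox [([0.288, 0.192, -0.004], 0.98)]
top jar [([0.582, -0.376, 0.003], 0.34), ([0.595, -0.241, 0.045], 0.19)]
top beaker [([0.328, 0.395, -0.0], 0.8), ([0.534, 0.201, 0.013], 0.15)]
```

View pics/top0.png

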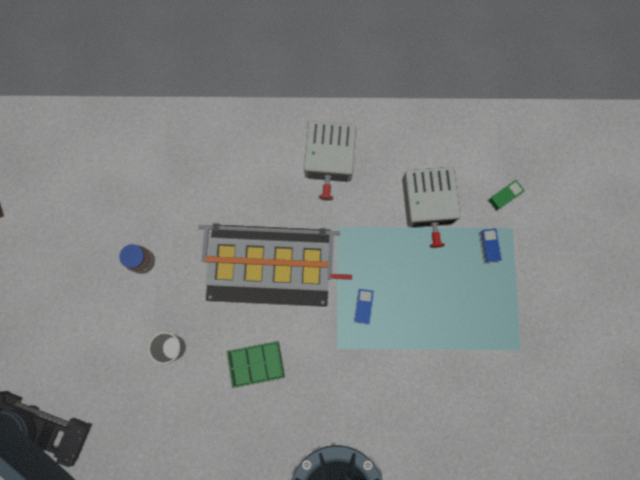

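View pics/scene0.png

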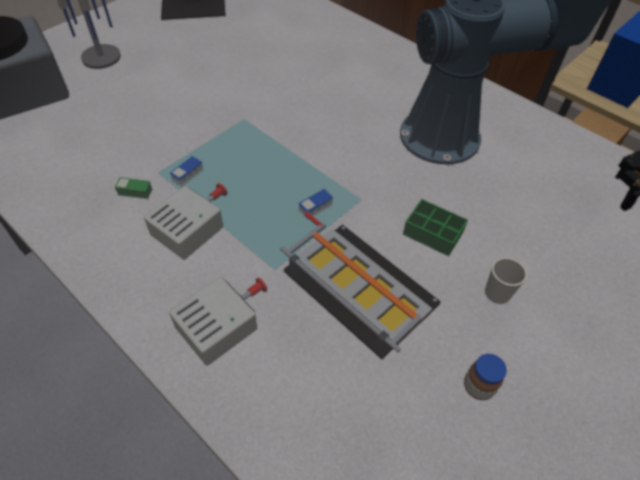

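The top view shows the dock around (268,265) with a red handle at (342,277). The chambers are at (364,306) and (491,245), and a green decoy is at (507,194). The right-hand lamp, with its knob at (436,238), is the one to use. Next I'll measure precisely.

```bash
cat >> h.py <<'E'
np.set_printoptions(precision=4,suppress=True)
def chambers(cam='top',c=None):
    c=c or camera(cam);P=cloud(c);hsv=cv2.cvtColor(c['img'],cv2.COLOR_RGB2HSV)
    m=cv2.inRange(hsv,(105,120,60),(125,255,255)); out=[]
    m=cv2.morphologyEx(m,cv2.MORPH_CLOSE,np.ones((9,9)))
    n,L,S,C=cv2.connectedComponentsWithStats(m)
    for i in range(1,n):
        if S[i,4]<80: continue
        k=(L==i)&(c['range_z']>0);Q=P[k];zt=np.median(Q[:,2]);Q=Q[abs(Q[:,2]-zt)<.006]
        if len(Q)<40: continue
        r=cv2.minAreaRect((Q[:,:2]*1000).astype(np.float32));b=cv2.boxPoints(r)
        e=[b[1]-b[0],b[2]-b[1]];e=max(e,key=np.linalg.norm)
        mu=Q[:,:2].mean(0);w,V=np.linalg.eigh(np.cov(Q[:,:2].T));a=V[:,1]
        print('px',C[i].round(),'n',S[i,4],'c',np.array(r[0]),'mean',mu*1000,'size',np.array(r[1]),'z',round(float(zt),4),'yawrect %.3f pca %.3f'%(np.arctan(e[1]/e[0]) if e[0] else 1.57,np.arctan2(a[1],a[0])%np.pi))
    return c
def seg(c,lo,hi,roi=None):
    hsv=cv2.cvtColor(c['img'],cv2.COLOR_RGB2HSV);m=cv2.inRange(hsv,lo,hi)>0
    return m&(c['range_z']>0)
E
python3 - <<'E'
from h import *
c=chambers();P=cloud(c);chambers('scene')
y=seg(c,(20,120,80),(35,255,255));Q=P[y];Q=Q[abs(Q[:,2]-.015)<.008]
print('yellow',len(Q),Q.mean(0),cv2.minAreaRect((Q[:,:2]*1000).astype(np.float32)))
o=seg(c,(5,150,80),(16,255,255));Q=P[o];print('orange',len(Q),Q.mean(0));a=np.polyfit(Q[:,1],Q[:,0],1);print(a)
r=cv2.inRange(cv2.cvtColor(c['img'],cv2.COLOR_RGB2HSV),(0,120,60),(4,255,255))|cv2.inRange(cv2.cvtColor(c['img'],cv2.COLOR_RGB2HSV),(170,120,60),(180,255,255))
n,L,S,C=cv2.connectedComponentsWithStats(r)
for i in range(1,n):
    if S[i,4]>15:
        Q=P[(L==i)&(c['range_z']>0)];print('red',C[i],S[i],Q.mean(0),np.percentile(Q,[3,97],axis=0))
# lamp body top
k=(abs(P[...,2]-.07)<.006)&(abs(P[...,0]-.7)<.12)&(abs(P[...,1]+.23)<.11);Q=P[k];print('lamp',cv2.minAreaRect((Q[:,:2]*1000).astype(np.float32)),Q.mean(0))
E
```

```text
px [491. 249.] n 332 c [ 579.9726 -375.6924] mean [ 569.3571 -374.9237] size [78.294  35.4253] z 0.0292 yawrect 0.131 pca 0.293
px [131. 256.] n 381 c [537.0742 479.7151] mean [536.8218 479.7135] size [51.0837 49.1917] z 0.084 yawrect 1.427 pca 1.046
px [363. 311.] n 297 c [418.5549 -62.2315] mean [416.6236 -61.8348] size [33.2989 54.1793] z 0.0289 yawrect -0.142 pca 3.017
px [631.  30.] n 458 c [-890.2289  129.7758] mean [-870.1903  149.7673] size [210.9645  77.0685] z 0.0171 yawrect 0.415 pca 0.255
px [190. 164.] n 174 c [ 567.706  -375.8796] mean [ 567.5648 -376.546 ] size [48.2771 39.6923] z 0.0302 yawrect 0.056 pca 0.220
px [320. 198.] n 226 c [422.8946 -62.5004] mean [420.0526 -60.5901] size [33.7137 61.0132] z 0.0302 yawrect -0.119 pca 0.038
px [490. 368.] n 662 c [540.5477 480.7853] mean [542.3683 481.0716] size [51.6762 55.3749] z 0.085 yawrect -0.037 pca 0.179
yellow 1592 [0.5287 0.1672 0.0145] ((530.6106567382812, 168.17422485351562), (247.61141967773438, 81.6644515991211), 87.68844604492188)
orange 547 [0.5299 0.1649 0.0603]
[0.0398 0.5234]
red [326.1071 191.5238] [320 185  11  13  84] [0.7041 0.0277 0.053 ] [[0.6889 0.0206 0.0465]
 [0.721  0.0377 0.0612]]
red [436.1321 239.8019] [431 232  13  15 106] [ 0.586  -0.236   0.0546] [[ 0.5709 -0.2464  0.0467]
 [ 0.6051 -0.2258  0.0633]]
red [340.5902 276.1475] [330 275  21   4  61] [ 0.4959 -0.0073  0.0618] [[ 0.4922 -0.0293  0.0569]
 [ 0.4991  0.0151  0.066 ]]
lamp ((695.1385498046875, -228.65908813476562), (133.682861328125, 119.74942016601562), 4.975322723388672) [ 0.6953 -0.2286  0.0693]
```

```bash
cat >> h.py <<'E'
from scipy.spatial.transform import Rotation as Ro
def plan(*wps,step=.045,start=None):
    """wps (x,y,z,yaw); prints rows for calls of <=5 rows, tool down; each call taken relative to previous call's end"""
    s=read_state();p=np.array(s['position']) if start is None else np.array(start[:3])
    R=Ro.from_euler('xyz',s['ee_rot'] if start is None else [np.pi,0,start[3]])
    yw=R.as_euler('xyz')[2];yw=np.arctan2(R.as_matrix()[1,0],R.as_matrix()[0,0])
    rows=[];q=p;y=yw
    for w in wps:
        w=np.array(w,float);dy=w[3]-y
        n=max(1,int(np.ceil(max(np.linalg.norm(w[:3]-q)/step,abs(dy)/.14))))
        rows+=[(q+(w[:3]-q)*i/n,y+dy*i/n) for i in range(1,n+1)];q=w[:3];y=w[3]
    print(len(rows),'rows from',p,yw)
    for i in range(0,len(rows),5):
        d=[];r=[]
        for a,b in rows[i:i+5]:
            d.append((R.inv().apply(a-p)*100).round(2).tolist());r.append((R.inv()*Ro.from_euler('xyz',[np.pi,0,b])).as_rotvec().round(3).tolist())
        print('delta_pos',d,'rotation',r)
        p,b=rows[min(i+4,len(rows)-1)];R=Ro.from_euler('xyz',[np.pi,0,b])
E
python3 -c "
from h import *
plan((.497,-.011,.18,1.53),(.497,-.011,.10,1.53))"
```

```text
17 rows from [0.1922 0.542  0.2142] 2.800816570542444
delta_pos [[-3.15, -2.8, 0.23], [-6.29, -5.59, 0.46], [-9.44, -8.39, 0.68], [-12.59, -11.18, 0.91], [-15.74, -13.98, 1.14]] rotation [[-0.0, -0.0, 0.085], [-0.0, -0.0, 0.169], [-0.0, -0.0, 0.254], [-0.0, -0.0, 0.339], [-0.0, -0.0, 0.424]]
delta_pos [[-4.02, -1.25, 0.23], [-8.04, -2.51, 0.46], [-12.05, -3.76, 0.68], [-16.07, -5.02, 0.91], [-20.09, -6.27, 1.14]] rotation [[-0.0, -0.0, 0.085], [0.0, -0.0, 0.169], [-0.0, -0.0, 0.254], [-0.0, -0.0, 0.339], [-0.0, -0.0, 0.424]]
delta_pos [[-4.18, 0.51, 0.23], [-8.36, 1.02, 0.46], [-12.54, 1.52, 0.68], [-16.71, 2.03, 0.91], [-20.89, 2.54, 1.14]] rotation [[0.0, -0.0, 0.085], [0.0, -0.0, 0.169], [0.0, -0.0, 0.254], [-0.0, -0.0, 0.339], [0.0, -0.0, 0.424]]
delta_pos [[0.0, -0.0, 4.0], [0.0, -0.0, 8.0]] rotation [[0.0, 0.0, 0.0], [0.0, 0.0, 0.0]]
```

Emit:
carry_out(delta_pos=[[-3.1,-2.8,0.2],[-6.3,-5.6,0.5],[-9.4,-8.4,0.7],[-12.6,-11.2,0.9],[-15.7,-14.0,1.1]], rotation=[[0,0,0.085],[0,0,0.17],[0,0,0.255],[0,0,0.34],[0,0,0.424]], fingers=-0.2)

```text
t: 1.8
position: [0.2939, 0.3561, 0.2033]
ee_rot: [3.141, 0.0, 2.374]
wrist_force: [1.2, -0.1, -0.7]
width: 0.572
grasp_force: 0.0
```

Emit:
carry_out(delta_pos=[[-4.0,-1.3,0.2],[-8.0,-2.5,0.5],[-12.1,-3.8,0.7],[-16.1,-5.0,0.9],[-20.1,-6.3,1.1]], rotation=[[0,0,0.085],[0,0,0.17],[0,0,0.255],[0,0,0.34],[0,0,0.424]])

```text
t: 2.3
position: [0.3955, 0.1714, 0.1925]
ee_rot: [3.141, 0.0, 1.949]
wrist_force: [0.8, 0.6, 0.2]
width: 0.4
grasp_force: 0.0
```

Emit:
carry_out(delta_pos=[[-4.2,0.5,0.2],[-8.4,1.0,0.5],[-12.5,1.5,0.7],[-16.7,2.0,0.9],[-20.9,2.5,1.1]], rotation=[[0,0,0.085],[0,0,0.17],[0,0,0.255],[0,0,0.34],[0,0,0.424]])

```text
t: 2.8
position: [0.4966, -0.0135, 0.1814]
ee_rot: [3.141, -0.0, 1.525]
wrist_force: [0.1, 0.4, -0.5]
width: 0.397
grasp_force: 0.0
```

```bash
python3 -c "
from h import *
c=chambers();save(c,'top1.png')
c=chambers('scene')
print([d['at'] for d in mark_of('scene','clamp_grip')])
plan((.497,-.011,.037,1.53))"
```

```text
px [491. 249.] n 332 c [ 579.8777 -375.8283] mean [ 570.0425 -375.1769] size [77.4794 36.1837] z 0.0288 yawrect 0.103 pca 0.309
px [131. 256.] n 384 c [536.9987 479.0095] mean [537.0697 479.6316] size [50.9998 50.8245] z 0.0837 yawrect 0.169 pca 0.823
px [360. 316.] n 95 c [406.1419 -53.8651] mean [405.7793 -53.9837] size [19.8097 28.702 ] z 0.0287 yawrect -0.130 pca 2.768
px [630.  30.] n 479 c [-886.6033  131.324 ] mean [-868.7778  150.1407] size [228.3771  75.6555] z 0.0168 yawrect 0.401 pca 0.259
px [190. 164.] n 173 c [ 569.1407 -376.7997] mean [ 567.6156 -376.1419] size [48.909  36.5429] z 0.0306 yawrect 0.137 pca 0.233
px [319. 199.] n 242 c [430.9192 -63.842 ] mean [421.8691 -60.4778] size [38.5409 75.7947] z 0.0299 yawrect -0.155 pca 0.088
px [490. 368.] n 657 c [541.117  480.9008] mean [542.3065 481.0316] size [51.4185 55.0508] z 0.0851 yawrect -0.026 pca 0.036
[[0.4986, -0.0059, 0.0547], [0.5211, 0.1319, 0.0134], [0.5312, 0.1705, -0.006]]
4 rows from [ 0.4965 -0.0137  0.181 ] 1.5253148324003585
delta_pos [[0.07, 0.01, 3.6], [0.13, 0.02, 7.2], [0.2, 0.03, 10.8], [0.27, 0.04, 14.4]] rotation [[-0.0, 0.0, -0.001], [-0.0, 0.0, -0.002], [-0.0, 0.0, -0.004], [-0.0, 0.0, -0.005]]
```

View pics/top1.png

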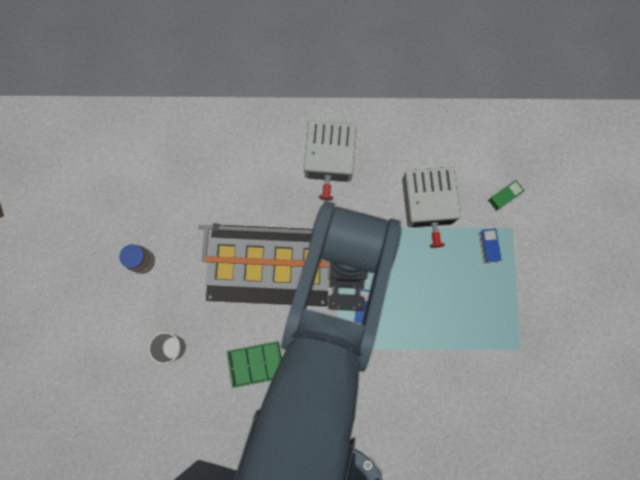

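Nothing was hidden where the arm had been, so there are two chambers, still at (361,310) and (491,247). The gripper is over the handle, so I'll descend and pinch it.

Emit:
carry_out(delta_pos=[[0.1,0,4.0],[0.2,0,8.0],[0.3,0,11.5],[0.3,0,14.4],[0.3,0,14.4]], rotation=[[0,0,0],[0,0,0],[0,0,0],[0,0,0],[0,0,0]])

```text
t: 3.45
position: [0.4919, -0.0065, 0.0337]
ee_rot: [-3.133, -0.002, 1.531]
wrist_force: [-0.1, -0.5, 0.7]
width: 0.4
grasp_force: 0.0
```

Emit:
carry_out(delta_pos=[[0,0,0],[0,0,0],[0,0,0],[0,0,0],[0,0,0]], rotation=[[0,0,0],[0,0,0],[0,0,0],[0,0,0],[0,0,0]], fingers=-1, squeeze=20)

```text
t: 3.95
position: [0.4969, -0.009, 0.0383]
ee_rot: [3.139, 0.0, 1.529]
wrist_force: [1.1, 0.0, 0.1]
width: 0.004
grasp_force: 0.3
```

Emit:
carry_out(delta_pos=[[0,0,0],[0,0,0],[0,0,0]], rotation=[[0,0,0],[0,0,0],[0,0,0]])

```text
t: 4.25
position: [0.4961, -0.0088, 0.0373]
ee_rot: [3.141, 0.0, 1.529]
wrist_force: [1.5, 0.1, -0.1]
width: 0.003
grasp_force: 0.3
```

```bash
python3 -c "
from h import *
c=camera('scene');cv2.imwrite('pics/s2.png',cv2.resize(c['img'][130:330,200:440,::-1],None,fx=3,fy=3,interpolation=cv2.INTER_CUBIC))
print(read_state()['width'],[d for d in mark_of('scene','clamp_grip')])
P=cloud(c);h=cv2.cvtColor(c['img'],cv2.COLOR_RGB2HSV)
r=(cv2.inRange(h,(0,120,60),(4,255,255))|cv2.inRange(h,(170,120,60),(180,255,255)))
n,L,S,C=cv2.connectedComponentsWithStats(r)
for i in range(1,n):
    if S[i,4]>8: Q=P[(L==i)&(c['range_z']>0)];print(C[i],S[i,4],Q.mean(0),np.percentile(Q,[3,97],axis=0))
"
```

```text
0.001251996122974514 [{'at': [0.4995, -0.0093, 0.0589], 'score': 0.61}, {'at': [0.5288, 0.0661, 0.0162], 'score': 0.32}]
[218.2235 190.4235] 85 [ 0.589  -0.2347  0.0549] [[ 0.5771 -0.245   0.0495]
 [ 0.6054 -0.2268  0.0623]]
[317.     222.8125] 16 [0.4995 0.0049 0.0599] [[ 0.495  -0.0006  0.0567]
 [ 0.5038  0.0112  0.064 ]]
[257.0088 286.4035] 114 [0.7074 0.0306 0.0529] [[0.6947 0.0218 0.0473]
 [0.7228 0.0398 0.0608]]
```

View pics/s2.png

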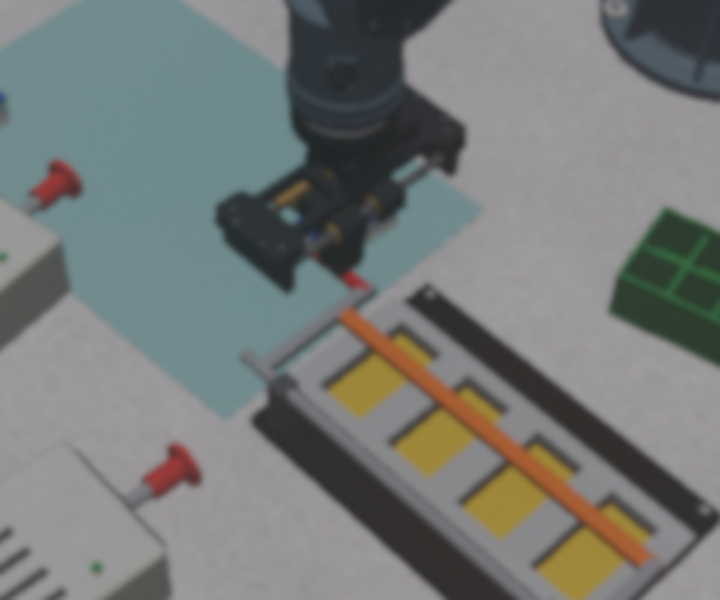

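```bash
python3 -c "
from h import *
c=camera('scene');P=cloud(c);s=read_state();print(s['position'],s['width'],s['wrist_force'])
p=np.array(s['position'])
k=(abs(P[...,0]-p[0])<.07)&(abs(P[...,1]-p[1])<.04)&(P[...,2]>.032)&(P[...,2]<.12)
Q=P[k];C=c['img'][k]
for z in np.arange(.032,.12,.01):
    m=(Q[:,2]>=z)&(Q[:,2]<z+.01)
    print(round(z,3),m.sum(),np.percentile(Q[m][:,:2],[2,50,98],axis=0).ravel() if m.sum()>3 else '',C[m].mean(0) if m.sum() else '')
cv2.imwrite('pics/s3.png',cv2.resize(c['img'][170:250,270:366,::-1],None,fx=8,fy=7,interpolation=cv2.INTER_CUBIC)[:600,:800])
"
```

```text
[ 0.496  -0.0088  0.0372] 0.003508464123046343 [ 0.6326 -0.2519  0.363 ]
0.032 1  [135. 136. 139.]
0.042 12 [ 0.4945 -0.0143  0.5321  0.0208  0.5619  0.0232] [ 96.6667 106.75   108.0833]
0.052 191 [ 0.4918 -0.0208  0.5242  0.0189  0.5636  0.0296] [112.0157  98.9686  98.5654]
0.062 56 [ 0.4865 -0.0163  0.5051  0.0023  0.5613  0.0257] [92.4821 80.375  81.4821]
0.072 40 [ 0.4846 -0.0187  0.5037 -0.0003  0.5124  0.003 ] [46.775 50.075 51.025]
0.082 38 [ 0.4826 -0.0122  0.5019  0.0003  0.5135  0.0031] [43.2895 47.1316 47.9737]
0.092 16 [ 0.5092 -0.0151  0.5128 -0.0007  0.5147  0.0021] [39.625  43.1875 44.5625]
0.102 3  [42.6667 44.3333 44.3333]
0.112 0
```

View pics/s3.png

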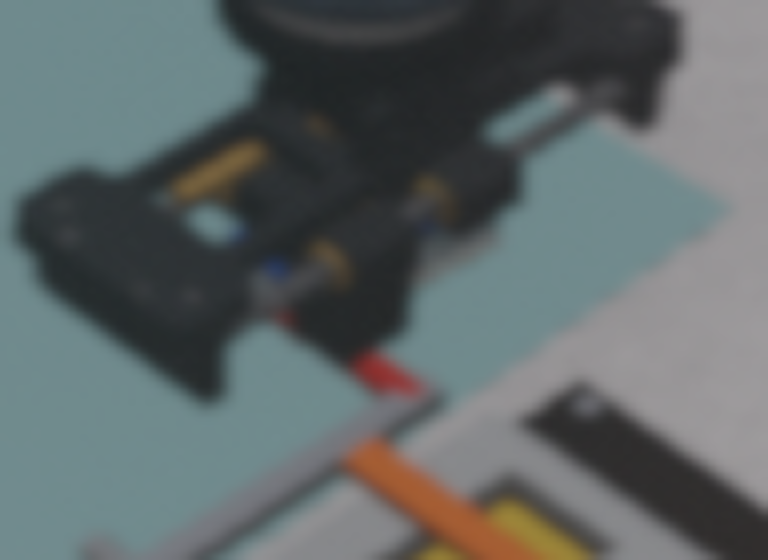

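```bash
python3 -c "
from h import *
c=camera('scene')
for X in [(.496,-.009,.037),(.5135,-.009,.037),(.5135,-.009,.07),(.5135,0,.037),(.5135,-.018,.037),(.498,-.011,.056),(.498,.011,.056),(.498,-.034,.056)]:
    q=c['R']@np.array(X)+c['t'];u=c['intrinsics']@q/q[2];print(X,u[:2],'crop',(u[0]-270)*8,(u[1]-170)*7)
"
```

```text
(0.496, -0.009, 0.037) [313.4799 225.0508] crop 347.83935240626124 385.3558710918825
(0.5135, -0.009, 0.037) [308.2007 229.247 ] crop 305.6059314774707 414.72891319174676
(0.5135, -0.009, 0.07) [308.3085 219.9904] crop 306.4680711700503 349.93293497061626
(0.5135, 0, 0.037) [311.0205 231.3899] crop 328.16402127815445 429.7291752500315
(0.5135, -0.018, 0.037) [305.3981 227.1171] crop 283.184614095695 399.8195995313133
(0.498, -0.011, 0.056) [312.3673 219.7591] crop 338.9386311078242 348.31373470958926
(0.498, 0.011, 0.056) [319.3647 224.9815] crop 394.91761178761817 384.87016173079417
(0.498, -0.034, 0.056) [305.1629 214.3822] crop 281.30344119465553 310.6757393704829
```

Emit:
carry_out(delta_pos=[[0,0,0],[0,0,0],[0,0,0],[0,0,0],[0,0,0]], rotation=[[0,0,0],[0,0,0],[0,0,0],[0,0,0],[0,0,0]], fingers=-0.2)

```text
t: 4.95
position: [0.4959, -0.0087, 0.0372]
ee_rot: [-3.141, -0.0, 1.529]
wrist_force: [-0.9, -0.4, -0.2]
width: 0.397
grasp_force: 0.0
```

Emit:
carry_out(delta_pos=[[0,0,0.4],[0,0,0.8],[0,0,1.2],[0,0,1.6],[0,0,1.6]], rotation=[[0,0,0],[0,0,0],[0,0,0],[0,0,0],[0,0,0]])

```text
t: 5.45
position: [0.4953, -0.0086, 0.0204]
ee_rot: [-3.14, -0.0, 1.529]
wrist_force: [0.2, -0.4, 0.2]
width: 0.402
grasp_force: 0.0
```

```bash
python3 -c "
from h import *
c=camera('scene');s=read_state();print(s['position'],s['width'],s['wrist_force'])
cv2.imwrite('pics/s4.png',cv2.resize(c['img'][170:250,270:366,::-1],None,fx=8,fy=7,interpolation=cv2.INTER_CUBIC)[:600,:800])
"
```

```text
[ 0.4956 -0.0086  0.0207] 0.4038830055337236 [-0.5838  0.0218 -0.6734]
```

View pics/s4.png

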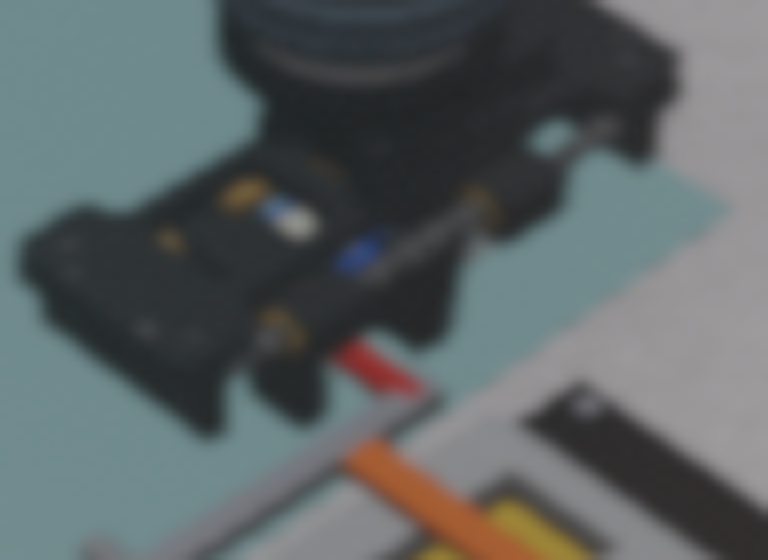

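The fingers now straddle the handle at crop (380,370), but their tips look about 30 mm higher than the reported TCP. I'll measure that from depth.

```bash
python3 -c "
from h import *
for n in ('scene','top'):
    c=camera(n);P=cloud(c);g=c['img'].max(-1)
    k=(abs(P[...,0]-.495)<.12)&(abs(P[...,1]+.009)<.05)&(P[...,2]>.01)&(P[...,2]<.3)&(g<75)&(c['range_z']>0)
    Q=P[k];print(n,len(Q))
    for z in np.arange(.01,.2,.008):
        m=(Q[:,2]>=z)&(Q[:,2]<z+.008)
        if m.sum()>2: print(round(z,3),m.sum(),np.percentile(Q[m][:,:2],[3,50,97],axis=0).ravel())
"
```

```text
scene 3389
0.01 46 [0.442  0.0206 0.4533 0.0311 0.6142 0.0403]
0.018 9 [0.4484 0.0284 0.6126 0.0343 0.6148 0.0398]
0.026 8 [0.6128 0.0295 0.6143 0.0369 0.6149 0.04  ]
0.034 5 [0.6118 0.0309 0.6143 0.037  0.6149 0.0401]
0.042 11 [ 0.4726 -0.0143  0.6138  0.0336  0.6148  0.0389]
0.05 29 [ 0.4716 -0.0146  0.4786 -0.0013  0.6139  0.0394]
0.058 46 [ 0.4711 -0.0151  0.4796 -0.0013  0.6129  0.0399]
0.066 41 [ 0.4674 -0.0141  0.4783 -0.0024  0.5298  0.0021]
0.074 25 [ 0.4681 -0.0091  0.478  -0.0013  0.5297  0.0032]
0.082 21 [ 0.4686 -0.0154  0.4758  0.0003  0.531   0.0029]
0.09 18 [ 0.4627 -0.0162  0.4707 -0.0094  0.4766  0.0037]
0.098 7 [ 0.4702 -0.0096  0.4709 -0.0058  0.472  -0.0027]
0.106 12 [ 0.4158 -0.0329  0.4442 -0.0018  0.5672  0.0213]
0.114 96 [ 0.418  -0.0373  0.545   0.0078  0.583   0.0259]
0.122 184 [ 0.4195 -0.0212  0.5017  0.0171  0.5826  0.0268]
0.13 278 [ 0.4286 -0.0314  0.5327  0.0114  0.5878  0.0266]
0.138 128 [ 0.4178 -0.0303  0.5281  0.0121  0.5905  0.0283]
0.146 799 [ 0.4095 -0.038   0.5423  0.0017  0.5893  0.0246]
0.154 180 [ 0.4104 -0.0297  0.5072  0.0053  0.5879  0.0
[... 226 characters left out ...]
]
0.194 82 [0.4572 0.0033 0.4725 0.0235 0.5301 0.0276]
top 499
0.01 27 [0.4556 0.0257 0.4608 0.0311 0.4658 0.0408]
0.122 11 [ 0.444  -0.0038  0.4477  0.0163  0.4579  0.0251]
0.13 52 [ 0.4472 -0.0388  0.4518  0.0021  0.4604  0.024 ]
0.138 9 [ 0.4485 -0.0348  0.4489 -0.0011  0.5527  0.0177]
0.146 107 [ 0.4308 -0.0405  0.4518 -0.0138  0.5852  0.0146]
0.154 22 [ 0.4403 -0.032   0.4526 -0.0188  0.5816  0.0146]
0.162 6 [ 0.4533 -0.0279  0.4546  0.0021  0.4551  0.0099]
0.17 9 [ 0.4539 -0.019   0.4543 -0.0063  0.4545  0.007 ]
0.178 9 [ 0.4534 -0.0267  0.4537 -0.0167  0.455   0.0105]
0.186 12 [ 0.4543 -0.0175  0.4548 -0.0004  0.4604  0.0176]
0.194 116 [ 0.4538 -0.0367  0.4583  0.0029  0.4705  0.0239]
```

Dark finger pixels reach down only to z≈0.046, against a reported TCP of 0.021. The real tips are therefore about 26 mm above the reported TCP, while x and y agree. I'll compensate by going 1 cm lower.

Emit:
carry_out(delta_pos=[[0,0.1,0.5],[0,0.2,1.0],[0,0.2,1.0]], rotation=[[0,0,0],[0,0,0],[0,0,0]])

```text
t: 5.9
position: [0.4975, -0.0087, 0.0104]
ee_rot: [-3.14, -0.0, 1.529]
wrist_force: [-0.6, -0.4, 0.4]
width: 0.401
grasp_force: 0.0
```

Emit:
carry_out(delta_pos=[[0,0,0],[0,0,0],[0,0,0],[0,0,0],[0,0,0]], rotation=[[0,0,0],[0,0,0],[0,0,0],[0,0,0],[0,0,0]], fingers=-1, squeeze=20)

```text
t: 6.4
position: [0.4973, -0.0087, 0.011]
ee_rot: [-3.14, 0.0, 1.529]
wrist_force: [-3.1, -0.6, 1.2]
width: 0.122
grasp_force: 19.6
```

Emit:
carry_out(delta_pos=[[0,0.08,-1.05],[0,0.3,-2.3],[0,0.67,-3.5],[0,1.19,-4.65],[0,1.83,-5.7]], rotation=[[0,0,0],[0,0,0],[0,0,0],[0,0,0],[0,0,0]])

```text
t: 6.9
position: [0.5181, -0.0096, 0.0698]
ee_rot: [3.138, -0.0, 1.529]
wrist_force: [8.6, 0.8, -13.6]
width: 0.105
grasp_force: 20.8
```

Emit:
carry_out(delta_pos=[[0,0.78,-1.0],[0,1.66,-1.9],[0,2.65,-2.67],[0,3.72,-3.33],[0,4.87,-3.86]], rotation=[[0,0,0],[0,0,0],[0,0,0],[0,0,0],[0,0,0]])

```text
t: 7.4
position: [0.5644, -0.0114, 0.1055]
ee_rot: [-3.139, -0.001, 1.529]
wrist_force: [1.0, -1.8, -16.2]
width: 0.112
grasp_force: 21.0
```

Emit:
carry_out(delta_pos=[[0,1.2,-0.38],[0,2.43,-0.62],[0,3.69,-0.71],[0,4.94,-0.65],[0,5.87,-0.5]], rotation=[[0,0,0],[0,0,0],[0,0,0],[0,0,0],[0,0,0]])

```text
t: 7.9
position: [0.6215, -0.0138, 0.1107]
ee_rot: [-3.135, -0.0, 1.529]
wrist_force: [-38.3, -1.6, 15.4]
width: 0.119
grasp_force: 18.5
```

Emit:
carry_out(delta_pos=[[0,0,0],[0,0,0],[0,0,0]], rotation=[[0,0,0],[0,0,0],[0,0,0]])

```text
t: 8.2
position: [0.6208, -0.0138, 0.1111]
ee_rot: [-3.135, -0.0, 1.529]
wrist_force: [-11.2, -1.3, -2.4]
width: 0.11
grasp_force: 19.9
```

Emit:
carry_out(delta_pos=[[0,0,0],[0,0,0],[0,0,0],[0,0,0]], rotation=[[0,0,0],[0,0,0],[0,0,0],[0,0,0]], fingers=-0.4)

```text
t: 8.6
position: [0.6246, -0.0142, 0.1129]
ee_rot: [3.139, 0.0, 1.529]
wrist_force: [-0.8, 0.7, -0.1]
width: 0.301
grasp_force: 0.0
```

Emit:
carry_out(delta_pos=[[0,0,-2.5],[0,0,-5.0],[0,0,-8.0],[0,-4.0,-8.0],[0,-8.0,-8.0]], rotation=[[0,0,0],[0,0,0],[0,0,0],[0,0,0],[0,0,0]])

```text
t: 9.1
position: [0.5444, -0.011, 0.1935]
ee_rot: [3.138, 0.001, 1.529]
wrist_force: [-0.1, -0.1, -0.2]
width: 0.3
grasp_force: 0.0
```

```bash
python3 -c "
from h import *
c=camera('scene');P=cloud(c);save(c,'s5.png')
k=seg(c,(5,150,80),(16,255,255));Q=P[k];Q=Q[(Q[:,0]>.4)];print('orange',np.median(Q,0))
print([d for d in mark_of('scene','clamp_grip')]);chambers('scene',c);chambers('top')
"
```

```text
orange [0.6262 0.1887 0.1377]
[{'at': [0.6214, -0.0117, 0.1554], 'score': 0.92}, {'at': [0.6949, -0.228, 0.0008], 'score': 0.29}]
px [630.  30.] n 479 c [-891.32    128.4106] mean [-869.8911  150.0094] size [215.9203  78.3999] z 0.0168 yawrect 0.420 pca 0.252
px [190. 164.] n 171 c [ 567.4725 -378.4121] mean [ 567.1808 -376.5228] size [49.7757 39.297 ] z 0.0301 yawrect 0.083 pca 0.261
px [319. 199.] n 246 c [431.553  -63.3013] mean [422.8232 -60.1303] size [36.8333 80.9   ] z 0.0305 yawrect -0.122 pca 0.084
px [490. 368.] n 657 c [540.8287 480.3115] mean [542.4124 481.1014] size [54.5477 51.5491] z 0.085 yawrect 0.258 pca 0.160
px [491. 249.] n 333 c [ 579.0505 -375.3437] mean [ 569.559  -375.5314] size [76.485  36.4162] z 0.0288 yawrect 0.094 pca 0.303
px [131. 256.] n 386 c [537.293  479.1316] mean [537.3049 479.6633] size [49.6751 52.0934] z 0.0838 yawrect -1.515 pca 1.213
```

```bash
cat >> h.py <<'E'
def hfit(c,x,y,r=.06,zr=(.022,.037),lab=''):
    P=cloud(c);hsv=cv2.cvtColor(c['img'],cv2.COLOR_RGB2HSV)
    k=(np.hypot(P[...,0]-x,P[...,1]-y)<r)&(P[...,2]>zr[0])&(P[...,2]<zr[1])&(c['range_z']>0)
    Q=P[k]
    if len(Q)<20: print(lab,'few',len(Q));return
    q=np.float32(Q[:,:2]*1000);R=cv2.minAreaRect(q);b=cv2.boxPoints(R);e=max([b[1]-b[0],b[2]-b[1]],key=np.linalg.norm)
    w,V=np.linalg.eigh(np.cov(q.T));a=V[:,1]*np.sign(V[0,1])
    print(lab,len(Q),'rect',np.array(R[0]),np.array(R[1]),'%.3f'%np.arctan(e[1]/e[0]),'| mean',q.mean(0),'pca %.3f'%np.arctan2(a[1],a[0]),'z',np.median(Q[:,2]))
E
python3 -c "
from h import *
for n in('top','scene'):
    c=camera(n)
    hfit(c,.431,-.064,lab=n+'1');hfit(c,.579,-.3755,lab=n+'2')
"
```

```text
top1 few 7
top2 492 rect [ 579.7342 -376.5994] [80.6395 37.7696] 0.126 | mean [ 579.344  -375.9482] pca 0.128 z 0.02957627313613638
scene1 422 rect [431.4123 -63.5686] [38.8689 82.0707] -0.117 | mean [433.055  -62.0083] pca -0.146 z 0.02995812432158785
scene2 380 rect [ 581.5246 -374.9448] [84.1084 41.6295] 0.112 | mean [ 584.0618 -372.4121] pca 0.118 z 0.03013267478993687
```

View pics/s5.png

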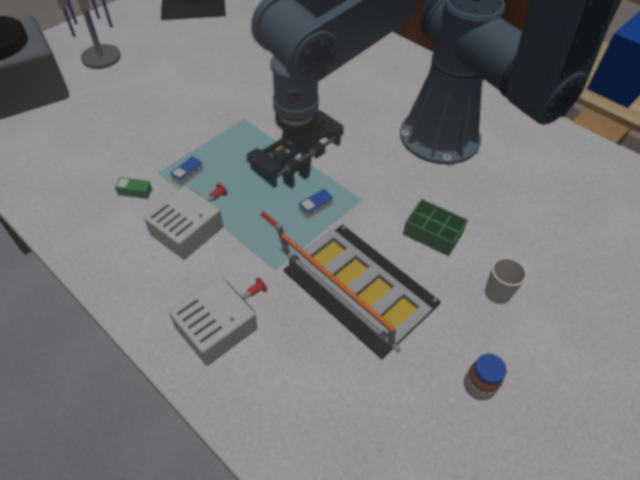

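```bash
python3 -c "
from h import *
plan((.431,-.15,.10,-.135),(.431,-.15,-.010,-.135))
"
```

```text
15 rows from [ 0.5448 -0.011   0.1928] 1.5286307140079958
delta_pos [[-1.2, -0.9, 0.77], [-2.39, -1.8, 1.54], [-3.59, -2.7, 2.31], [-4.79, -3.6, 3.09], [-5.99, -4.5, 3.86]] rotation [[0.003, 0.0, 0.139], [0.003, 0.0, 0.277], [0.003, -0.0, 0.416], [0.003, -0.0, 0.555], [0.003, -0.0, 0.693]]
delta_pos [[-1.5, 0.07, 0.77], [-2.99, 0.15, 1.55], [-4.49, 0.22, 2.32], [-5.98, 0.3, 3.09], [-7.48, 0.37, 3.87]] rotation [[0.0, -0.0, 0.139], [-0.0, -0.0, 0.277], [0.0, -0.0, 0.416], [0.0, -0.0, 0.555], [-0.0, -0.0, 0.693]]
delta_pos [[-1.1, 1.01, 0.77], [-2.21, 2.03, 1.55], [-2.21, 2.03, 5.21], [-2.21, 2.03, 8.88], [-2.21, 2.03, 12.55]] rotation [[0.0, -0.0, 0.139], [-0.0, -0.0, 0.277], [0.0, -0.0, 0.277], [0.0, -0.0, 0.277], [0.0, -0.0, 0.277]]
```

Emit:
carry_out(delta_pos=[[-1.2,-0.9,0.8],[-2.4,-1.8,1.5],[-3.6,-2.7,2.3],[-4.8,-3.6,3.1],[-6.0,-4.5,3.9]], rotation=[[0,0,0.139],[0,0,0.277],[0,0,0.416],[0,0,0.555],[0,0,0.693]], fingers=-1)

```text
t: 9.85
position: [0.4976, -0.0698, 0.153]
ee_rot: [3.14, -0.001, 0.83]
wrist_force: [-0.1, 0.2, 0.3]
width: 0.007
grasp_force: 0.0
```

Emit:
carry_out(delta_pos=[[-1.5,0.1,0.8],[-3.0,0.2,1.6],[-4.5,0.2,2.3],[-6.0,0.3,3.1],[-7.5,0.4,3.9]], rotation=[[0,0,0.139],[0,0,0.277],[0,0,0.416],[0,0,0.555],[0,0,0.693]])

```text
t: 10.35
position: [0.4502, -0.1285, 0.1141]
ee_rot: [3.141, -0.002, 0.137]
wrist_force: [-0.0, 0.1, -0.1]
width: 0.005
grasp_force: 0.0
```

Emit:
carry_out(delta_pos=[[-1.1,1.0,0.8],[-2.2,2.0,1.6],[-2.2,2.0,5.2],[-2.2,2.0,9.0],[-2.2,2.0,12.0]], rotation=[[0,0,0.139],[0,0,0.277],[0,0,0.277],[0,0,0.277],[0,0,0.277]])

```text
t: 10.85
position: [0.4312, -0.1511, -0.0075]
ee_rot: [3.141, -0.001, -0.135]
wrist_force: [0.1, 0.3, -0.3]
width: 0.005
grasp_force: 0.0
```

Emit:
carry_out(delta_pos=[[0,0,0],[0,0,0.3],[0,0,0.6],[0,0,0.8],[0,0,0.8]], rotation=[[0,0,0],[0,0,0],[0,0,0],[0,0,0],[0,0,0]])

```text
t: 11.35
position: [0.4308, -0.1505, -0.0133]
ee_rot: [3.141, -0.002, -0.134]
wrist_force: [0.6, -0.3, 0.0]
width: 0.005
grasp_force: 0.0
```

Reported z is −0.013 with no contact, which confirms the offset. I'll step down gently until I feel the bench.

Emit:
carry_out(delta_pos=[[0,0,0.2],[0,0,0.4],[0,0,0.6],[0,0,0.7],[0,0,0.7]], rotation=[[0,0,0],[0,0,0],[0,0,0],[0,0,0],[0,0,0]])

```text
t: 11.85
position: [0.4297, -0.1499, -0.0214]
ee_rot: [-3.141, 0.0, -0.134]
wrist_force: [-0.0, 1.2, -0.0]
width: 0.002
grasp_force: 0.0
```

Emit:
carry_out(delta_pos=[[0,0,0.1],[0,0,0.2],[0,0,0.2]], rotation=[[0,0,0],[0,0,0],[0,0,0]])

```text
t: 12.15
position: [0.4298, -0.15, -0.0233]
ee_rot: [-3.141, 0.0, -0.134]
wrist_force: [0.2, -0.2, 0.6]
width: 0.007
grasp_force: 0.0
```

Emit:
carry_out(delta_pos=[[0,0,0.1],[0,0,0.2],[0,0,0.2]], rotation=[[0,0,0],[0,0,0],[0,0,0]])

```text
t: 12.45
position: [0.43, -0.1501, -0.0241]
ee_rot: [-3.142, 0.0, -0.134]
wrist_force: [-5.8, 2.9, 15.0]
width: 0.007
grasp_force: 8.1
```

Emit:
carry_out(delta_pos=[[0,0,-2.0],[0,0,-5.0],[0,0,-7.0],[-0.5,-4.2,-7.0],[-1.1,-8.5,-7.0]], rotation=[[0,0,0],[0,0,0],[0,0,0],[0,0,0],[0,0,0]], fingers=0.4)

```text
t: 12.95
position: [0.4315, -0.0647, 0.046]
ee_rot: [3.141, -0.003, -0.138]
wrist_force: [0.8, -0.4, -0.7]
width: 0.439
grasp_force: 0.0
```

```bash
python3 -c "
from h import *
c=camera('scene');hfit(c,.431,-.064,lab='s1')
c=camera('top');hfit(c,.579,-.3755,lab='t2')
plan((.4305,-.0645,-.009,-.135),step=.03)
"
```

```text
s1 356 rect [431.3463 -63.3416] [38.9088 81.6475] -0.141 | mean [438.8279 -61.1138] pca -0.295 z 0.029945557398283085
t2 496 rect [ 580.0115 -376.3411] [81.4014 38.0468] 0.105 | mean [ 579.4616 -375.8752] pca 0.120 z 0.0292749175086454
2 rows from [ 0.4291 -0.0603  0.0445] -0.13023273058456672
delta_pos [[0.1, 0.2, 2.67], [0.2, 0.4, 5.35]] rotation [[-0.001, 0.002, 0.002], [-0.001, 0.002, 0.005]]
```

Emit:
carry_out(delta_pos=[[0,0,0],[0,0,0],[0,0,0],[0,0,0]], rotation=[[0,0,0],[0,0,0],[0,0,0],[0,0,0]])

```text
t: 13.45
position: [0.4305, -0.0653, 0.0448]
ee_rot: [3.141, -0.0, -0.136]
wrist_force: [0.3, -0.3, -0.8]
width: 0.704
grasp_force: 0.0
```

Emit:
carry_out(delta_pos=[[0,0,1.5],[0,0,3.0],[0,0,4.5],[0,0,5.4],[0,0,5.4]], rotation=[[0,0,0],[0,0,0],[0,0,0],[0,0,0],[0,0,0]])

```text
t: 13.95
position: [0.4294, -0.0643, -0.0103]
ee_rot: [-3.141, 0.003, -0.135]
wrist_force: [0.4, -0.6, 0.1]
width: 0.702
grasp_force: 0.0
```

Emit:
carry_out(delta_pos=[[0,0,0],[0,0,0],[0,0,0],[0,0,0],[0,0,0]], rotation=[[0,0,0],[0,0,0],[0,0,0],[0,0,0],[0,0,0]], fingers=-1, squeeze=8)

```text
t: 14.45
position: [0.4309, -0.0645, -0.0086]
ee_rot: [3.141, -0.001, -0.134]
wrist_force: [0.1, 0.9, 5.2]
width: 0.41
grasp_force: 8.0
```

Emit:
carry_out(delta_pos=[[0,0,0],[0,0,0],[0,0,0]], rotation=[[0,0,0],[0,0,0],[0,0,0]])

```text
t: 14.75
position: [0.4309, -0.0645, -0.0086]
ee_rot: [3.141, -0.001, -0.134]
wrist_force: [-0.6, 0.7, 6.3]
width: 0.406
grasp_force: 8.0
```

Emit:
carry_out(delta_pos=[[0,0,-1.0],[0,0,-2.5],[0,0,-4.5],[0,0,-6.5],[0,0,-8.0]], rotation=[[0,0,0],[0,0,0],[0,0,0],[0,0,0],[0,0,0]])

```text
t: 15.25
position: [0.4306, -0.0644, 0.0723]
ee_rot: [3.141, -0.001, -0.134]
wrist_force: [0.6, -0.4, -1.1]
width: 0.407
grasp_force: 8.0
```

```bash
cat >> h.py <<'E'
def bays(c):
    P=cloud(c);m=cv2.inRange(cv2.cvtColor(c['img'],cv2.COLOR_RGB2HSV),(18,110,60),(35,255,255))
    n,L,S,C=cv2.connectedComponentsWithStats(m)
    for i in range(1,n):
        Q=P[(L==i)&(c['range_z']>0)]
        if len(Q)<150:continue
        R=cv2.minAreaRect(np.float32(Q[:,:2]*1000));print('bay',len(Q),np.array(R[0]),np.array(R[1]),R[2],Q.mean(0)*1000)
E
python3 -c "
from h import *
for n in('top','scene'):
    c=camera(n);print(n);bays(c)
    for x in range(4): pass
s=read_state();print(s['position'],s['width'],s['grasp_force'])
P=cloud(c);k=(np.hypot(P[...,0]-.431,P[...,1]+.065)<.06)&(P[...,2]>.05);b=cv2.inRange(cv2.cvtColor(c['img'],cv2.COLOR_RGB2HSV),(105,120,60),(125,255,255))>0
print('held lid',P[k&b].mean(0) if (k&b).any() else None,(k&b).sum())
"
```

```text
top
bay 505 [535.4839 273.8418] [38.5165 82.1774] 88.3443603515625 [534.7798 273.4373  14.305 ]
bay 517 [532.1887 203.5118] [39.1855 82.2141] 88.3663101196289 [532.3358 203.0506  14.5598]
bay 528 [530.1424 132.6554] [38.8584 83.7563] 87.00938415527344 [529.2865 132.8396  14.4687]
bay 521 [527.2953  62.8335] [38.5583 82.327 ] 87.46570587158203 [526.4376  62.8765  14.5171]
scene
bay 371 [518.4587  59.2669] [38.1706 71.2442] 88.08597564697266 [519.6424  59.2677  15.7677]
bay 421 [556.176  136.6365] [141.5735  49.8238] 12.176889419555664 [522.2783 129.763   15.9733]
bay 461 [557.2272 205.9001] [141.6744  49.1045] 10.78329849243164 [525.0358 200.0695  15.9122]
bay 513 [559.1493 271.869 ] [135.7494  42.5889] 2.6069846153259277 [528.2192 270.6123  16.2642]
[ 0.4319 -0.0649  0.073 ] 0.41280059639216227 7.999733984470367
held lid [ 0.4486 -0.0632  0.1178] 90
```

```bash
python3 -c "
from h import *
plan((.530,.1328,.072,-.04),(.530,.1328,.03,-.04))
"
```

```text
6 rows from [ 0.4319 -0.0649  0.073 ] -0.13401501461841114
delta_pos [[1.42, -4.18, 0.02], [2.83, -8.36, 0.04], [4.25, -12.54, 0.06], [5.66, -16.73, 0.09], [7.08, -20.91, 0.11]] rotation [[0.001, -0.004, -0.019], [0.001, -0.004, -0.038], [0.001, -0.004, -0.056], [0.001, -0.004, -0.075], [0.001, -0.004, -0.094]]
delta_pos [[-0.0, -0.0, 4.2]] rotation [[0.0, 0.0, -0.0]]
```

Emit:
carry_out(delta_pos=[[0.7,-2.0,0],[1.6,-4.6,0],[2.5,-7.2,0],[3.4,-9.8,0],[4.2,-12.2,0]], rotation=[[0,0,-0.02],[0,0,-0.04],[0,0,-0.06],[0,0,-0.08],[0,0,-0.094]])

```text
t: 15.85
position: [0.488, 0.0522, 0.0699]
ee_rot: [-3.141, 0.001, -0.039]
wrist_force: [-0.1, -0.1, 0.2]
width: 0.402
grasp_force: 8.0
```

Emit:
carry_out(delta_pos=[[0.7,-2.5,0],[1.4,-4.8,0],[2.0,-6.8,0],[2.4,-8.2,0],[2.4,-8.2,0]], rotation=[[0,0,0],[0,0,0],[0,0,0],[0,0,0],[0,0,0]])

```text
t: 16.35
position: [0.5154, 0.1331, 0.0702]
ee_rot: [-3.142, 0.001, -0.038]
wrist_force: [-0.6, -1.0, -0.4]
width: 0.403
grasp_force: 8.0
```

Emit:
carry_out(delta_pos=[[0,0,0],[0,0,0],[0,0,0]], rotation=[[0,0,0],[0,0,0],[0,0,0]])

```text
t: 16.65
position: [0.5154, 0.1311, 0.0708]
ee_rot: [3.141, 0.0, -0.041]
wrist_force: [0.9, 0.9, -0.5]
width: 0.411
grasp_force: 8.0
```

```bash
python3 -c "
from h import *
plan((.530,.1328,.03,-.04),(.530,.1328,.007,-.04));s=read_state();print(s['grasp_force'],s['width'])
c=camera('scene');P=cloud(c);b=seg(c,(105,120,60),(125,255,255));k=(np.hypot(P[...,0]-.53,P[...,1]-.13)<.07)&(P[...,2]>.04)&b
print(k.sum(),P[k].mean(0),np.percentile(P[k],[5,95],axis=0))
cv2.imwrite('pics/s6.png',cv2.resize(c['img'][180:330,270:450,::-1],None,fx=4,fy=4,interpolation=cv2.INTER_CUBIC))
"
```

```text
2 rows from [0.5154 0.1311 0.0708] -0.04127415107751786
delta_pos [[1.45, -0.23, 4.08], [1.45, -0.23, 6.38]] rotation [[0.0, 0.0, -0.001], [0.0, 0.0, -0.001]]
7.999729514122009 0.41097517834765457
139 [0.5231 0.1294 0.112 ] [[0.5014 0.1119 0.1066]
 [0.5539 0.1491 0.1138]]
```

View pics/s6.png

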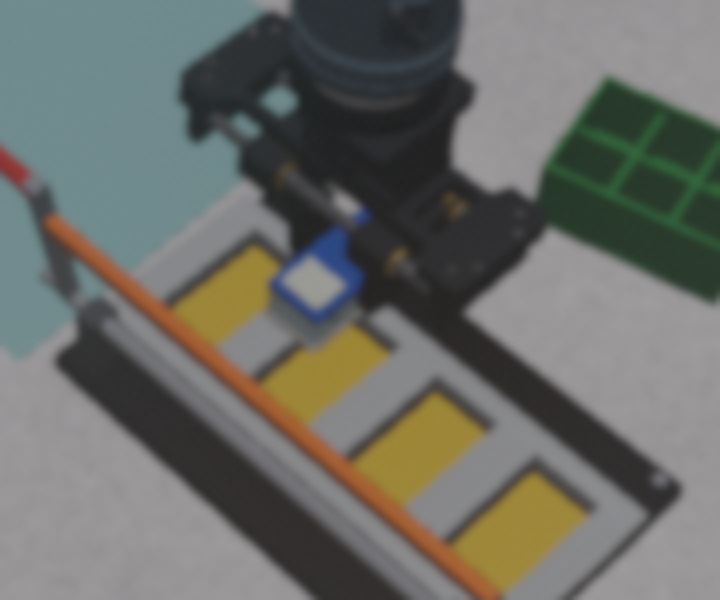

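The chamber at (315,285) is level over bay 1. I'll shift it 14 mm, then lower.

Emit:
carry_out(delta_pos=[[0.8,-0.1,0],[1.4,-0.2,0],[1.4,-0.2,1.5],[1.4,-0.2,3.0],[1.4,-0.2,4.2]], rotation=[[0,0,0],[0,0,0],[0,0,0],[0,0,0],[0,0,0]])

```text
t: 17.2
position: [0.5283, 0.1333, 0.0265]
ee_rot: [3.141, 0.003, -0.04]
wrist_force: [0.5, 0.2, -2.2]
width: 0.406
grasp_force: 8.0
```

Emit:
carry_out(delta_pos=[[0,0,0.6],[0,0,1.1],[0,0,1.6],[0,0,2.0],[0,0,2.1]], rotation=[[0,0,0],[0,0,0],[0,0,0],[0,0,0],[0,0,0]])

```text
t: 17.7
position: [0.5296, 0.1334, 0.0075]
ee_rot: [3.142, 0.0, -0.04]
wrist_force: [0.1, -0.0, -0.6]
width: 0.405
grasp_force: 8.0
```

Emit:
carry_out(delta_pos=[[0,0,0],[0,0,0],[0,0,0]], rotation=[[0,0,0],[0,0,0],[0,0,0]])

```text
t: 18.0
position: [0.53, 0.1334, 0.0082]
ee_rot: [-3.142, -0.001, -0.04]
wrist_force: [0.2, -0.6, -0.3]
width: 0.41
grasp_force: 8.0
```

Emit:
carry_out(delta_pos=[[0,0,0.1],[0,0,0.2],[0,0,0.2]], rotation=[[0,0,0],[0,0,0],[0,0,0]])

```text
t: 18.3
position: [0.5299, 0.1334, 0.0064]
ee_rot: [3.142, -0.0, -0.04]
wrist_force: [-2.2, -0.2, 4.8]
width: 0.407
grasp_force: 8.0
```

Emit:
carry_out(delta_pos=[[0,0,0.1],[0,0,0.1]], rotation=[[0,0,0],[0,0,0]])

```text
t: 18.5
position: [0.5302, 0.1334, 0.0059]
ee_rot: [3.142, -0.001, -0.04]
wrist_force: [-4.1, -0.7, 9.4]
width: 0.405
grasp_force: 8.0
```

Emit:
carry_out(delta_pos=[[0,0,0],[0,0,0],[0,0,0],[0,0,0]], rotation=[[0,0,0],[0,0,0],[0,0,0],[0,0,0]], fingers=0.25)

```text
t: 18.9
position: [0.5296, 0.1334, 0.0046]
ee_rot: [3.142, 0.0, -0.04]
wrist_force: [-0.6, -0.5, -0.1]
width: 0.624
grasp_force: 0.0
```

Emit:
carry_out(delta_pos=[[0,0,-1.5],[0,0,-4.0],[0,0,-7.0],[0,0,-10.0],[-2.0,2.0,-10.0]], rotation=[[0,0,0],[0,0,0],[0,0,0],[0,0,0],[0,0,0]])

```text
t: 19.4
position: [0.5142, 0.115, 0.111]
ee_rot: [-3.141, -0.012, -0.039]
wrist_force: [-0.4, -0.3, 0.9]
width: 0.624
grasp_force: 0.0
```

```bash
python3 -c "
from h import *
c=camera('scene');hfit(c,.53,.133,r=.08,zr=(.038,.055),lab='placed');hfit(c,.579,-.3755,lab='s2')
c=camera('top');hfit(c,.579,-.3755,lab='t2')
plan((.5797,-.3762,.10,.122),(.5797,-.3762,.045,.122))
"
```

```text
placed 534 rect [529.9946 133.465 ] [37.7672 82.3309] -0.039 | mean [531.2768 134.3518] pca -0.036 z 0.0450985066544155
s2 371 rect [ 581.1933 -374.1491] [82.739  42.5666] 0.125 | mean [ 583.6179 -372.6785] pca 0.133 z 0.029734254936268252
t2 487 rect [ 579.9445 -377.1136] [80.025  38.3554] 0.093 | mean [ 579.4266 -376.1452] pca 0.120 z 0.029312588854357252
13 rows from [0.5081 0.1133 0.1066] -0.04058198480789699
delta_pos [[0.83, 4.42, 0.06], [1.66, 8.84, 0.13], [2.49, 13.26, 0.19], [3.32, 17.68, 0.25], [4.15, 22.1, 0.31]] rotation [[0.0, -0.001, -0.015], [0.0, -0.001, -0.03], [0.0, -0.001, -0.044], [0.0, -0.001, -0.059], [0.0, -0.001, -0.074]]
delta_pos [[0.5, 4.47, 0.06], [1.0, 8.94, 0.12], [1.51, 13.41, 0.18], [2.01, 17.88, 0.24], [2.51, 22.35, 0.3]] rotation [[0.0, 0.0, -0.015], [0.0, 0.0, -0.03], [-0.0, 0.0, -0.044], [0.0, 0.0, -0.059], [-0.0, 0.0, -0.074]]
delta_pos [[0.17, 4.49, 0.06], [0.17, 4.49, 2.81], [0.17, 4.49, 5.56]] rotation [[-0.0, 0.0, -0.015], [-0.0, 0.0, -0.015], [-0.0, 0.0, -0.015]]
```

Emit:
carry_out(delta_pos=[[0.8,4.4,0],[1.7,8.8,0],[2.5,13.2,0],[3.3,17.7,0],[4.1,22.1,0.3]], rotation=[[0,0,-0.015],[0,0,-0.03],[0,0,-0.045],[0,0,-0.06],[0,0,-0.074]], fingers=0.4)

```text
t: 20.0
position: [0.5416, -0.1101, 0.1026]
ee_rot: [3.141, -0.001, 0.034]
wrist_force: [0.8, 0.7, -0.0]
width: 0.701
grasp_force: 0.0
```

Emit:
carry_out(delta_pos=[[0.5,4.5,0],[1.0,9.0,0],[1.5,13.4,0],[2.0,17.9,0],[2.5,22.3,0.3]], rotation=[[0,0,-0.015],[0,0,-0.03],[0,0,-0.045],[0,0,-0.06],[0,0,-0.074]])

```text
t: 20.5
position: [0.5741, -0.3323, 0.0994]
ee_rot: [3.141, -0.001, 0.108]
wrist_force: [0.4, -0.5, 1.3]
width: 0.698
grasp_force: 0.0
```

Emit:
carry_out(delta_pos=[[0.2,4.5,0],[0.2,4.5,2.0],[0.2,4.5,4.0],[0.2,4.5,5.0],[0.2,4.5,5.0]], rotation=[[0,0,-0.015],[0,0,-0.015],[0,0,-0.015],[0,0,-0.015],[0,0,-0.015]])

```text
t: 21.0
position: [0.5793, -0.3735, 0.0467]
ee_rot: [-3.138, 0.003, 0.123]
wrist_force: [0.4, 1.1, -1.6]
width: 0.696
grasp_force: 0.0
```

Emit:
carry_out(delta_pos=[[0,0,0],[0,0,0],[0,0,0],[0,0,0]], rotation=[[0,0,0],[0,0,0],[0,0,0],[0,0,0]])

```text
t: 21.4
position: [0.5808, -0.3751, 0.0498]
ee_rot: [3.14, -0.001, 0.123]
wrist_force: [-0.3, 0.0, 0.1]
width: 0.697
grasp_force: 0.0
```

```bash
python3 -c "
from h import *
s=read_state();print(s['width'])
c=camera('scene');hfit(c,.579,-.3755,lab='s2');hfit(c,.53,.133,r=.08,zr=(.038,.055),lab='placed')
c=camera('top');hfit(c,.579,-.3755,lab='t2');hfit(c,.53,.133,r=.08,zr=(.038,.055),lab='placed')
plan((.5797,-.3763,-.009,.122))
"
```

```text
0.6974883115327437
s2 342 rect [ 582.7247 -373.8365] [79.8571 41.5923] 0.124 | mean [ 587.182  -371.1212] pca 0.004 z 0.029758824051874605
placed 537 rect [548.7057 132.4324] [ 37.7786 118.2743] -0.048 | mean [531.5026 134.2673] pca -0.038 z 0.04503419846947216
t2 few 0
placed 509 rect [549.3026 135.1883] [ 57.0358 122.3764] -0.180 | mean [530.367  131.6817] pca -0.052 z 0.04423234094699476
2 rows from [ 0.5806 -0.3749  0.0494] 0.12290192787885192
delta_pos [[-0.05, 0.06, 2.92], [-0.11, 0.12, 5.84]] rotation [[0.001, -0.001, 0.0], [0.001, -0.001, 0.001]]
```

Emit:
carry_out(delta_pos=[[-0.1,0.1,1.5],[-0.1,0.1,3.0],[-0.1,0.1,4.5],[-0.1,0.1,5.8],[-0.1,0.1,5.8]], rotation=[[0,0,0],[0,0,0],[0,0,0],[0,0,0],[0,0,0]])

```text
t: 22.0
position: [0.5775, -0.3742, -0.013]
ee_rot: [-3.137, 0.004, 0.123]
wrist_force: [-0.3, -0.2, -1.4]
width: 0.702
grasp_force: 0.0
```

Emit:
carry_out(delta_pos=[[0,0,0],[0,0,0],[0,0,0],[0,0,0],[0,0,0]], rotation=[[0,0,0],[0,0,0],[0,0,0],[0,0,0],[0,0,0]], fingers=-1, squeeze=8)

```text
t: 22.5
position: [0.58, -0.3764, -0.0082]
ee_rot: [3.14, -0.001, 0.123]
wrist_force: [0.7, 0.2, 2.7]
width: 0.409
grasp_force: 8.0
```

Emit:
carry_out(delta_pos=[[0,0,0],[0,0,0]], rotation=[[0,0,0],[0,0,0]])

```text
t: 22.7
position: [0.58, -0.3764, -0.0082]
ee_rot: [3.14, -0.001, 0.123]
wrist_force: [-0.1, 0.1, 6.1]
width: 0.398
grasp_force: 8.0
```

Emit:
carry_out(delta_pos=[[0,0,-1.0],[0,0,-3.0],[0,0,-6.0],[0,0,-9.0],[0,0,-11.0]], rotation=[[0,0,0],[0,0,0],[0,0,0],[0,0,0],[0,0,0]])

```text
t: 23.2
position: [0.5798, -0.3763, 0.1033]
ee_rot: [3.14, -0.001, 0.123]
wrist_force: [0.4, -0.4, -1.0]
width: 0.407
grasp_force: 8.0
```

```bash
python3 -c "
from h import *
s=read_state();print(s['width'],s['grasp_force'],s['position'])
c=camera('scene');P=cloud(c);b=seg(c,(105,120,60),(125,255,255));k=(np.hypot(P[...,0]-.58,P[...,1]+.37)<.08)&(P[...,2]>.04)&b
print(k.sum(),P[k].mean(0) if k.any() else '')
plan((.50,-.12,.10,.04),(.5355,.2736,.075,-.04))
"
```

```text
0.40696862391362004 7.998558729887009 [ 0.5798 -0.3763  0.1033]
68 [ 0.5868 -0.3751  0.1436]
16 rows from [ 0.5814 -0.3776  0.1069] 0.1229805973484639
delta_pos [[-0.7, -3.8, 0.08], [-1.4, -7.59, 0.15], [-2.11, -11.39, 0.23], [-2.81, -15.18, 0.3], [-3.51, -18.98, 0.38]] rotation [[0.005, -0.004, 0.012], [0.005, -0.004, 0.024], [0.005, -0.004, 0.036], [0.005, -0.004, 0.047], [0.005, -0.004, 0.059]]
delta_pos [[-0.93, -3.75, 0.1], [-1.85, -7.49, 0.2], [-1.18, -11.83, 0.47], [-0.51, -16.17, 0.75], [0.17, -20.51, 1.03]] rotation [[0.0, -0.0, 0.012], [-0.0, -0.0, 0.024], [0.0, -0.0, 0.033], [-0.0, -0.0, 0.041], [0.0, -0.0, 0.05]]
delta_pos [[0.45, -4.37, 0.28], [0.91, -8.74, 0.56], [1.36, -13.1, 0.83], [1.81, -17.47, 1.11], [2.26, -21.84, 1.39]] rotation [[0.0, -0.0, 0.009], [0.0, -0.0, 0.018], [0.0, -0.0, 0.027], [0.0, -0.0, 0.036], [0.0, -0.0, 0.044]]
delta_pos [[0.26, -4.38, 0.28]] rotation [[0.0, -0.0, 0.009]]
```

Emit:
carry_out(delta_pos=[[-0.5,-2.5,0],[-1.1,-6.0,0],[-1.8,-9.8,0],[-2.5,-13.6,0],[-3.2,-17.4,0]], rotation=[[0,0,0.01],[0,0,0.022],[0,0,0.035],[0,0,0.047],[0,0,0.059]])

```text
t: 23.75
position: [0.5251, -0.2054, 0.0999]
ee_rot: [-3.141, 0.001, 0.063]
wrist_force: [1.0, 0.4, -0.8]
width: 0.411
grasp_force: 8.0
```

Emit:
carry_out(delta_pos=[[-0.9,-3.8,0],[-1.8,-7.5,0.1],[-1.3,-11.5,0.3],[-0.8,-15.5,0.5],[-0.3,-19.5,0.7]], rotation=[[0,0,0.012],[0,0,0.024],[0,0,0.033],[0,0,0.041],[0,0,0.05]])

```text
t: 24.25
position: [0.5102, -0.0112, 0.0933]
ee_rot: [-3.141, 0.001, 0.013]
wrist_force: [0.9, 0.1, -0.9]
width: 0.407
grasp_force: 8.0
```

Emit:
carry_out(delta_pos=[[0.4,-4.0,0.2],[0.8,-8.0,0.4],[1.2,-12.0,0.6],[1.6,-15.5,0.8],[1.8,-18.0,1.0]], rotation=[[0,0,0.009],[0,0,0.018],[0,0,0.027],[0,0,0.036],[0,0,0.044]])

```text
t: 24.75
position: [0.5257, 0.1697, 0.0831]
ee_rot: [-3.141, 0.001, -0.029]
wrist_force: [0.6, -0.6, -0.6]
width: 0.412
grasp_force: 8.0
```

Emit:
carry_out(delta_pos=[[0,0,0],[0,0,0],[0,0,0]], rotation=[[0,0,0],[0,0,0],[0,0,0]])

```text
t: 25.05
position: [0.5261, 0.1666, 0.0834]
ee_rot: [3.141, 0.001, -0.031]
wrist_force: [-0.2, -0.9, -0.2]
width: 0.406
grasp_force: 8.0
```

```bash
python3 -c "
from h import *
s=read_state();print(s['width'],s['grasp_force'],s['position'])
plan((.5352,.2736,.05,-.04))
c=camera('top');chambers('top',c);hfit(c,.53,.133,r=.06,zr=(.038,.052),lab='placed')
"
```

```text
0.4056751133889864 7.9983951151371 [0.5261 0.1666 0.0834]
3 rows from [0.5261 0.1666 0.0834] -0.030698464653324816
delta_pos [[0.19, -3.58, 1.11], [0.39, -7.15, 2.23], [0.58, -10.73, 3.34]] rotation [[0.0, 0.001, 0.003], [0.0, 0.001, 0.006], [0.0, 0.001, 0.009]]
px [131. 256.] n 381 c [537.6614 479.9679] mean [537.0295 479.5178] size [51.5022 50.1333] z 0.0837 yawrect 0.559 pca 0.777
px [263. 272.] n 116 c [496.7441 168.8596] mean [496.7393 168.5701] size [19.2066 27.6046] z 0.1207 yawrect -1.549 pca 1.454
placed 117 rect [527.0516 119.4032] [12.0766 77.7103] -0.002 | mean [531.5372 119.2289] pca -0.010 z 0.043433376293870195
```

Emit:
carry_out(delta_pos=[[0.2,-3.0,0],[0.4,-6.0,0.5],[0.5,-9.0,1.0],[0.6,-10.7,1.5],[0.6,-10.7,1.5]], rotation=[[0,0,0.003],[0,0,0.006],[0,0,0.009],[0,0,0.009],[0,0,0.009]])

```text
t: 25.6
position: [0.5353, 0.2749, 0.068]
ee_rot: [3.141, 0.001, -0.038]
wrist_force: [-0.1, 0.3, -0.7]
width: 0.406
grasp_force: 8.0
```

Emit:
carry_out(delta_pos=[[0,0,0],[0,0,0],[0,0,0]], rotation=[[0,0,0],[0,0,0],[0,0,0]])

```text
t: 25.9
position: [0.536, 0.2731, 0.0691]
ee_rot: [3.141, -0.0, -0.041]
wrist_force: [0.7, -0.3, -0.9]
width: 0.41
grasp_force: 8.0
```

```bash
python3 -c "
from h import *
plan((.5355,.2736,.03,-.04),(.5355,.2736,.008,-.04))
c=camera('scene');hfit(c,.53,.27,r=.08,zr=(.088,.115),lab='held')
"
```

```text
2 rows from [0.536  0.2731 0.0691] -0.0405377994859799
delta_pos [[-0.05, -0.05, 3.91], [-0.05, -0.05, 6.11]] rotation [[0.0, -0.0, -0.001], [0.0, -0.0, -0.001]]
held 620 rect [545.3318 273.1602] [61.4246 72.3866] -0.355 | mean [552.7186 272.0317] pca 0.249 z 0.10724840472277958
```

Emit:
carry_out(delta_pos=[[0,0,1.2],[0,0,2.4],[0,0,3.4],[0,0,4.2],[0,0,4.8]], rotation=[[0,0,0],[0,0,0],[0,0,0],[0,0,0],[0,0,0]])

```text
t: 26.45
position: [0.535, 0.2741, 0.0194]
ee_rot: [3.141, 0.002, -0.039]
wrist_force: [-1.2, 0.4, -0.5]
width: 0.411
grasp_force: 8.0
```

Emit:
carry_out(delta_pos=[[0,0,0.4],[0,0,0.8],[0,0,1.1],[0,0,1.3],[0,0,1.4]], rotation=[[0,0,0],[0,0,0],[0,0,0],[0,0,0],[0,0,0]])

```text
t: 26.95
position: [0.5358, 0.2742, 0.0068]
ee_rot: [-3.142, -0.0, -0.039]
wrist_force: [1.2, 0.5, -0.4]
width: 0.406
grasp_force: 8.0
```

Emit:
carry_out(delta_pos=[[0,0,0.1],[0,0,0.1]], rotation=[[0,0,0],[0,0,0]])

```text
t: 27.15
position: [0.5358, 0.2743, 0.0067]
ee_rot: [3.142, -0.0, -0.039]
wrist_force: [-2.1, -1.6, 4.2]
width: 0.408
grasp_force: 8.0
```

Emit:
carry_out(delta_pos=[[0,0,0.1],[0,0,0.1],[0,0,0.1],[0,0,0.1],[0,0,0.1]], rotation=[[0,0,0],[0,0,0],[0,0,0],[0,0,0],[0,0,0]], fingers=0.25)

```text
t: 27.65
position: [0.5357, 0.2742, 0.0048]
ee_rot: [-3.142, -0.0, -0.039]
wrist_force: [0.2, -0.2, 0.2]
width: 0.623
grasp_force: 0.0
```

Emit:
carry_out(delta_pos=[[0,0,-1.5],[0,0,-5.0],[0,0,-9.0],[-3.0,2.0,-13.0],[-6.0,5.0,-17.0]], rotation=[[0,0,0],[0,0,0],[0,0,0],[0,0,0],[0,0,0]])

```text
t: 28.15
position: [0.4802, 0.2327, 0.1693]
ee_rot: [-3.141, -0.002, -0.038]
wrist_force: [-0.2, -0.1, 0.0]
width: 0.622
grasp_force: 0.0
```

Emit:
carry_out(delta_pos=[[-1,4,0],[-2,8.0,0],[-2,12,0],[-2,16,0],[-2,20,0]], rotation=[[0,0,-0.13],[0,0,-0.26],[0,0,-0.39],[0,0,-0.52],[0,0,-0.65]], fingers=-0.2)

```text
t: 28.65
position: [0.4524, 0.0321, 0.1679]
ee_rot: [3.14, -0.002, 0.616]
wrist_force: [0.6, -0.5, -0.5]
width: 0.398
grasp_force: 0.0
```

```bash
python3 -c "
from h import *
c=camera('scene');save(c,'s7.png');hfit(c,.53,.133,r=.06,zr=(.038,.055),lab='b1');hfit(c,.535,.2736,r=.06,zr=(.038,.055),lab='b3')
print([(d['at'],d['score']) for d in mark_of('scene','clamp_grip')])
plan((.54,-.012,.19,1.531),(.6217,-.012,.19,1.531))
"
```

```text
b1 537 rect [529.1241 133.248 ] [38.3004 82.817 ] -0.053 | mean [531.3221 134.3762] pca -0.039 z 0.045015933305529963
b3 605 rect [537.2905 273.545 ] [37.5715 81.4035] -0.038 | mean [537.8308 274.6441] pca -0.043 z 0.04530907484228855
[([0.6202, -0.0125, 0.1593], 0.6)]
9 rows from [0.4528 0.0297 0.1678] 0.6102607340369912
delta_pos [[0.68, 1.2, -0.31], [1.36, 2.4, -0.63], [2.04, 3.61, -0.94], [2.72, 4.81, -1.25], [3.4, 6.01, -1.57]] rotation [[0.003, -0.0, -0.132], [0.003, -0.0, -0.263], [0.003, -0.0, -0.395], [0.003, 0.0, -0.526], [0.003, 0.0, -0.658]]
delta_pos [[-0.2, 1.37, -0.32], [-0.39, 2.73, -0.63], [0.82, 6.63, -0.63], [2.04, 10.53, -0.63]] rotation [[-0.0, 0.0, -0.132], [0.0, 0.0, -0.263], [0.0, 0.0, -0.263], [0.0, 0.0, -0.263]]
```

View pics/s7.png

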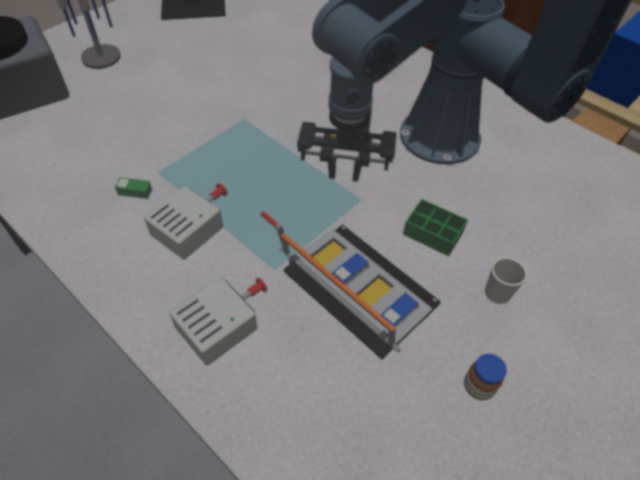

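Both chambers lie flat in bays 1 and 3, at (350,266) and (400,307). Next I'll close the frame.

Emit:
carry_out(delta_pos=[[0.7,1.2,-0.3],[1.4,2.4,-0.6],[2.0,3.6,-0.9],[2.7,4.8,-1.3],[3.4,6.0,-1.6]], rotation=[[0,0,-0.132],[0,0,-0.263],[0,0,-0.395],[0,0,-0.526],[0,0,-0.658]])

```text
t: 29.25
position: [0.5155, 0.0044, 0.1836]
ee_rot: [3.141, -0.0, 1.273]
wrist_force: [0.3, 0.1, -0.6]
width: 0.4
grasp_force: 0.0
```

Emit:
carry_out(delta_pos=[[-0.2,1.4,-0.6],[-0.4,2.7,-0.6],[0.8,6.6,-0.6],[2.0,10.5,-0.6],[2.0,10.5,-0.6]], rotation=[[0,0,-0.132],[0,0,-0.263],[0,0,-0.263],[0,0,-0.263],[0,0,-0.263]])

```text
t: 29.75
position: [0.6243, -0.0078, 0.1881]
ee_rot: [3.14, -0.0, 1.53]
wrist_force: [-1.4, -0.6, -0.1]
width: 0.4
grasp_force: 0.0
```

Emit:
carry_out(delta_pos=[[0,0,0],[0,0,0],[0,0,0]], rotation=[[0,0,0],[0,0,0],[0,0,0]])

```text
t: 30.05
position: [0.6202, -0.0079, 0.1892]
ee_rot: [3.141, 0.0, 1.532]
wrist_force: [0.1, 0.5, -0.8]
width: 0.399
grasp_force: 0.0
```

```bash
python3 -c "
from h import *
plan((.6215,-.012,.115,1.531))
"
```

```text
2 rows from [ 0.6202 -0.0079  0.1892] 1.531516674761936
delta_pos [[-0.2, 0.07, 3.71], [-0.4, 0.14, 7.42]] rotation [[0.0, 0.0, 0.0], [0.0, 0.0, 0.001]]
```

Emit:
carry_out(delta_pos=[[-0.4,0.1,2.0],[-0.4,0.1,4.0],[-0.4,0.1,6.0],[-0.4,0.1,7.4],[-0.4,0.1,7.4]], rotation=[[0,0,0],[0,0,0],[0,0,0],[0,0,0],[0,0,0]])

```text
t: 30.55
position: [0.6199, -0.012, 0.1127]
ee_rot: [-3.138, -0.001, 1.531]
wrist_force: [0.1, 0.5, -0.4]
width: 0.399
grasp_force: 0.0
```

Emit:
carry_out(delta_pos=[[0,0,0],[0,0,0],[0,0,0],[0,0,0],[0,0,0]], rotation=[[0,0,0],[0,0,0],[0,0,0],[0,0,0],[0,0,0]], fingers=-1, squeeze=20)

```text
t: 31.05
position: [0.621, -0.0124, 0.1155]
ee_rot: [-3.14, 0.0, 1.532]
wrist_force: [-5.6, -0.3, 5.6]
width: 0.123
grasp_force: 19.9
```

Emit:
carry_out(delta_pos=[[0,-1.25,-0.15],[0,-2.51,-0.15],[0,-3.76,0],[0,-4.98,0.3],[0,-6.16,0.75]], rotation=[[0,0,0],[0,0,0],[0,0,0],[0,0,0],[0,0,0]])

```text
t: 31.55
position: [0.5617, -0.01, 0.1082]
ee_rot: [3.137, 0.0, 1.532]
wrist_force: [5.5, 1.0, -2.3]
width: 0.123
grasp_force: 20.2
```

Emit:
carry_out(delta_pos=[[0,-1.12,0.58],[0,-2.16,1.29],[0,-3.1,2.12],[0,-3.94,3.06],[0,-4.66,4.09]], rotation=[[0,0,0],[0,0,0],[0,0,0],[0,0,0],[0,0,0]])

```text
t: 32.05
position: [0.5155, -0.0082, 0.0672]
ee_rot: [3.136, 0.0, 1.531]
wrist_force: [6.3, 1.6, -1.7]
width: 0.118
grasp_force: 19.8
```

Emit:
carry_out(delta_pos=[[0,-0.59,1.11],[0,-1.05,2.29],[0,-1.36,3.51],[0,-1.52,4.65],[0,-1.55,5.6]], rotation=[[0,0,0],[0,0,0],[0,0,0],[0,0,0],[0,0,0]])

```text
t: 32.55
position: [0.4973, -0.0074, 0.0088]
ee_rot: [-3.14, -0.0, 1.532]
wrist_force: [1.2, 1.6, 2.4]
width: 0.1
grasp_force: 19.5
```

Emit:
carry_out(delta_pos=[[0,0,0],[0,0,0]], rotation=[[0,0,0],[0,0,0]])

```text
t: 32.75
position: [0.4973, -0.0074, 0.0091]
ee_rot: [-3.139, -0.0, 1.532]
wrist_force: [1.2, 1.4, -1.6]
width: 0.103
grasp_force: 19.9
```

Emit:
carry_out(delta_pos=[[0,0,0.2],[0,0,0.4],[0,0,0.4]], rotation=[[0,0,0],[0,0,0],[0,0,0]])

```text
t: 33.05
position: [0.4973, -0.0074, 0.0056]
ee_rot: [-3.14, -0.0, 1.532]
wrist_force: [-1.6, 1.0, -0.7]
width: 0.104
grasp_force: 19.8
```

Emit:
carry_out(delta_pos=[[0,0,0.15],[0,0,0.3],[0,0,0.3]], rotation=[[0,0,0],[0,0,0],[0,0,0]])

```text
t: 33.35
position: [0.4974, -0.0075, 0.0041]
ee_rot: [-3.14, 0.0, 1.532]
wrist_force: [-8.9, 1.3, 16.0]
width: 0.102
grasp_force: 18.4
```

Emit:
carry_out(delta_pos=[[0,0,0],[0,0,0],[0,0,0],[0,0,0]], rotation=[[0,0,0],[0,0,0],[0,0,0],[0,0,0]], fingers=-0.3)

```text
t: 33.75
position: [0.4983, -0.0076, 0.003]
ee_rot: [3.141, 0.0, 1.532]
wrist_force: [0.6, 0.3, -0.4]
width: 0.353
grasp_force: 0.0
```

Emit:
carry_out(delta_pos=[[0,0,-2.0],[0,0,-5.0],[1.0,-3.0,-9.0],[2.0,-6.0,-13.0],[-2.0,-7.0,-14.0]], rotation=[[0,0,0],[0,0,0],[0,0,0],[0,0,0],[0,0,0]])

```text
t: 34.25
position: [0.4274, -0.0214, 0.1462]
ee_rot: [3.137, -0.0, 1.539]
wrist_force: [1.5, -0.6, 0.3]
width: 0.353
grasp_force: 0.0
```

```bash
python3 -c "
from h import *
c=camera('scene');P=cloud(c);cv2.imwrite('pics/s8.png',cv2.resize(c['img'][150:350,130:450,::-1],None,fx=2.4,fy=2.4,interpolation=cv2.INTER_CUBIC))
print([(d['at'],round(d['score'],2)) for d in mark_of('scene','clamp_grip')])
for n in('scene','top'):
    c=camera(n);P=cloud(c)
    o=seg(c,(5,150,80),(16,255,255));Q=P[o];Q=Q[Q[:,0]>.4];print(n,'orange',len(Q),np.median(Q,0),np.percentile(Q[:,2],[5,50,95]))
    h=cv2.cvtColor(c['img'],cv2.COLOR_RGB2HSV);r=(cv2.inRange(h,(0,120,60),(4,255,255))|cv2.inRange(h,(170,120,60),(180,255,255)))>0
    Q=P[r&(abs(P[...,0]-.5)<.04)&(abs(P[...,1])<.05)];print('handle',len(Q),np.median(Q,0) if len(Q) else '')
    Q=P[r&(abs(P[...,0]-.59)<.05)&(abs(P[...,1]+.235)<.05)];print('knob',len(Q),np.mean(Q,0),np.percentile(Q,[3,97],axis=0))
    k=(P[...,2]>.063)&(P[...,2]<.075)&(abs(P[...,0]-.7)<.12)&(abs(P[...,1]+.23)<.11);R=cv2.minAreaRect(np.float32(P[k][:,:2]*1000));print('lamp',R)
    print([(d['at'],round(d['score'],2)) for d in mark_of(n,'shutter_grip')],[(d['at'],round(d['score'],2)) for d in mark_of(n,'lamp')])
"
```

```text
[([0.4963, -0.0086, 0.0581], 0.8), ([0.532, 0.1697, -0.01], 0.61)]
scene orange 611 [0.5336 0.1818 0.0584] [0.0553 0.0584 0.0614]
handle 45 [ 0.4996 -0.0109  0.0592]
knob 81 [ 0.5891 -0.2344  0.055 ] [[ 0.5777 -0.2448  0.0495]
 [ 0.6051 -0.2276  0.062 ]]
lamp ((700.0125732421875, -227.0376434326172), (132.1617889404297, 123.85797119140625), 5.28282356262207)
[([0.7129, 0.0277, 0.0419], 0.78), ([0.5973, -0.2378, 0.0459], 0.48)] [([0.6987, -0.2278, 0.0004], 0.96)]
top orange 455 [0.5296 0.162  0.0571] [0.0534 0.0571 0.0619]
handle 0 
knob 107 [ 0.5858 -0.236   0.0548] [[ 0.5708 -0.2465  0.0468]
 [ 0.6046 -0.2262  0.0641]]
lamp ((694.9444580078125, -229.28488159179688), (133.96168518066406, 120.95686340332031), 5.352708339691162)
[([0.5935, -0.2403, 0.0456], 0.66), ([0.7104, 0.0249, 0.0467], 0.61)] [([0.8154, 0.0217, -0.0023], 0.9), ([0.6941, -0.2307, -0.0041], 0.79), ([0.5291, 0.1363, 0.0144], 0.18)]
```

View pics/s8.png

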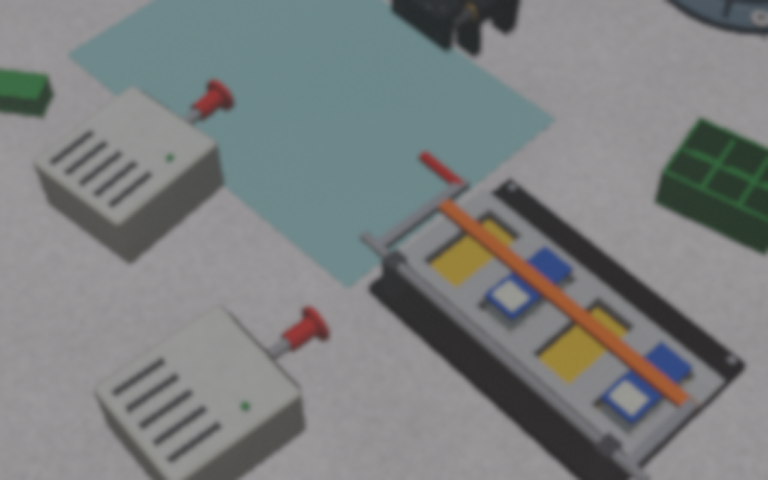

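The frame is shut: the bar top is at 0.058 and the chambers sit beneath it at (530,285) and (650,385). The target lamp's knob is at (212,98). I'll move there now.

```bash
python3 -c "
from h import *
plan((.5905,-.239,.09,.093))
"
```

```text
11 rows from [ 0.4271 -0.0241  0.1421] 1.5320981057625802
delta_pos [[-1.89, 1.56, 0.47], [-3.79, 3.12, 0.94], [-5.68, 4.68, 1.41], [-7.58, 6.24, 1.88], [-9.47, 7.8, 2.35]] rotation [[-0.002, -0.001, 0.131], [-0.002, -0.001, 0.262], [-0.002, -0.0, 0.392], [-0.002, -0.0, 0.523], [-0.002, -0.0, 0.654]]
delta_pos [[-0.55, 2.39, 0.47], [-1.11, 4.78, 0.95], [-1.66, 7.17, 1.42], [-2.22, 9.56, 1.89], [-2.77, 11.95, 2.37]] rotation [[-0.0, -0.0, 0.131], [0.0, -0.0, 0.262], [-0.0, -0.0, 0.392], [-0.0, -0.0, 0.523], [0.0, -0.0, 0.654]]
delta_pos [[1.01, 2.23, 0.47]] rotation [[-0.0, -0.0, 0.131]]
```

Emit:
carry_out(delta_pos=[[-1.9,1.6,0.5],[-3.8,3.1,0.9],[-5.7,4.7,1.4],[-7.6,6.2,1.9],[-9.5,7.8,2.3]], rotation=[[0,0,0.131],[0,0,0.262],[0,0,0.392],[0,0,0.523],[0,0,0.654]], fingers=0.2)

```text
t: 35.15
position: [0.5019, -0.1227, 0.1185]
ee_rot: [-3.139, 0.0, 0.873]
wrist_force: [0.3, 0.3, 0.6]
width: 0.599
grasp_force: 0.0
```

Emit:
carry_out(delta_pos=[[-0.5,2.4,0.5],[-1.1,4.8,0.9],[-1.7,7.2,1.4],[-2.2,9.6,1.9],[-2.8,12.0,2.4]], rotation=[[0,0,0.131],[0,0,0.262],[0,0,0.392],[0,0,0.523],[0,0,0.654]])

```text
t: 35.65
position: [0.5766, -0.2207, 0.0943]
ee_rot: [-3.14, 0.002, 0.219]
wrist_force: [-0.3, -0.4, 1.2]
width: 0.604
grasp_force: 0.0
```

Emit:
carry_out(delta_pos=[[1.0,2.2,0.5],[1.0,2.2,0.5],[1.0,2.2,0.5],[1.0,2.2,0.5]], rotation=[[0,0,0.131],[0,0,0.131],[0,0,0.131],[0,0,0.131]])

```text
t: 36.05
position: [0.5902, -0.2389, 0.0903]
ee_rot: [-3.14, 0.001, 0.095]
wrist_force: [0.4, -0.5, -0.4]
width: 0.602
grasp_force: 0.0
```

```bash
python3 -c "
from h import *
plan((.5905,-.239,.002,.093))
c=camera('top');print(read_state()['width'])
"
```

```text
2 rows from [ 0.5902 -0.2389  0.0903] 0.0950793397788412
delta_pos [[0.02, 0.01, 4.41], [0.04, 0.03, 8.83]] rotation [[-0.001, 0.001, 0.001], [-0.001, 0.001, 0.002]]
0.5984402931517403
```

Emit:
carry_out(delta_pos=[[0,0,2.0],[0,0,4.0],[0,0,6.0],[0,0,7.8],[0,0,8.8]], rotation=[[0,0,0],[0,0,0],[0,0,0],[0,0,0],[0,0,0]])

```text
t: 36.6
position: [0.5898, -0.2391, 0.0015]
ee_rot: [-3.14, 0.002, 0.094]
wrist_force: [-0.1, -0.3, 0.0]
width: 0.605
grasp_force: 0.0
```

Emit:
carry_out(delta_pos=[[0,0,0],[0,0,0],[0,0,0],[0,0,0],[0,0,0]], rotation=[[0,0,0],[0,0,0],[0,0,0],[0,0,0],[0,0,0]], fingers=-1, squeeze=25)

```text
t: 37.1
position: [0.5911, -0.2377, 0.004]
ee_rot: [-3.138, -0.001, 0.092]
wrist_force: [-0.4, 9.5, 4.6]
width: 0.217
grasp_force: 25.0
```

Emit:
carry_out(delta_pos=[[0,0,0],[0,0,0]], rotation=[[0,0,0],[0,0,0]])

```text
t: 37.3
position: [0.5911, -0.2377, 0.004]
ee_rot: [-3.138, -0.001, 0.093]
wrist_force: [-0.0, 9.4, 5.5]
width: 0.216
grasp_force: 25.0
```

Emit:
carry_out(delta_pos=[[-0.8,-0.2,-0.1],[-1.8,-0.2,-0.1],[-2.8,-0.2,-0.1],[-3.6,-0.2,-0.1],[-4.2,-0.2,-0.1]], rotation=[[0,0,0],[0,0,0],[0,0,0],[0,0,0],[0,0,0]])

```text
t: 37.8
position: [0.5508, -0.2414, 0.0045]
ee_rot: [-3.142, -0.007, 0.091]
wrist_force: [29.5, 10.5, -19.3]
width: 0.216
grasp_force: 24.9
```

Emit:
carry_out(delta_pos=[[-0.2,0,0],[-0.2,0,0]], rotation=[[0,0,0],[0,0,0]])

```text
t: 38.0
position: [0.5511, -0.2413, 0.0045]
ee_rot: [3.141, -0.01, 0.091]
wrist_force: [24.0, 7.6, -15.6]
width: 0.218
grasp_force: 24.9
```

Emit:
carry_out(delta_pos=[[0,0,0],[0,0,0],[0,0,0],[0,0,0],[0,0,0]], rotation=[[0,0,0],[0,0,0],[0,0,0],[0,0,0],[0,0,0]])

```text
t: 38.5
position: [0.5511, -0.2413, 0.0045]
ee_rot: [3.141, -0.01, 0.092]
wrist_force: [21.9, 6.1, -15.0]
width: 0.219
grasp_force: 24.9
```

Emit:
carry_out(delta_pos=[[0,0,0],[0,0,0],[0,0,0],[0,0,0],[0,0,0]], rotation=[[0,0,0],[0,0,0],[0,0,0],[0,0,0],[0,0,0]])

```text
t: 39.0
position: [0.5511, -0.2413, 0.0045]
ee_rot: [3.141, -0.01, 0.091]
wrist_force: [23.6, 6.8, -16.2]
width: 0.217
grasp_force: 24.9
```

Emit:
carry_out(delta_pos=[[0,0,0],[0,0,0],[0,0,0],[0,0,0],[0,0,0]], rotation=[[0,0,0],[0,0,0],[0,0,0],[0,0,0],[0,0,0]])

```text
t: 39.5
position: [0.5511, -0.2413, 0.0045]
ee_rot: [3.141, -0.01, 0.091]
wrist_force: [23.2, 7.4, -14.8]
width: 0.217
grasp_force: 24.9
```

Emit:
carry_out(delta_pos=[[0,0,0],[0,0,0],[0,0,0],[0,0,0],[0,0,0]], rotation=[[0,0,0],[0,0,0],[0,0,0],[0,0,0],[0,0,0]])

```text
t: 40.0
position: [0.5511, -0.2413, 0.0045]
ee_rot: [3.141, -0.01, 0.092]
wrist_force: [21.9, 7.3, -15.5]
width: 0.214
grasp_force: 24.9
```

Emit:
carry_out(delta_pos=[[0,0,0],[0,0,0],[0,0,0],[0,0,0],[0,0,0]], rotation=[[0,0,0],[0,0,0],[0,0,0],[0,0,0],[0,0,0]])

```text
t: 40.5
position: [0.5511, -0.2413, 0.0045]
ee_rot: [3.141, -0.01, 0.091]
wrist_force: [22.3, 5.3, -16.4]
width: 0.215
grasp_force: 24.9
```

```bash
python3 -c "
from h import *
for n in('scene','top'):
    c=camera(n);P=cloud(c);h=cv2.cvtColor(c['img'],cv2.COLOR_RGB2HSV);r=(cv2.inRange(h,(0,120,60),(4,255,255))|cv2.inRange(h,(170,120,60),(180,255,255)))>0
    Q=P[r&(abs(P[...,0]-.57)<.08)&(abs(P[...,1]+.235)<.05)];print('knob',len(Q),np.percentile(Q,[3,97],axis=0) if len(Q) else '')
print(read_state()['position'])
"
```

```text
knob 28 [[ 0.556  -0.251   0.0478]
 [ 0.5704 -0.2253  0.067 ]]
knob 0 
[ 0.5511 -0.2414  0.0045]
```

Emit:
carry_out(delta_pos=[[0.8,0,0],[1.8,0,0],[2.8,0,0],[3.6,0,0],[4.1,0,0]], rotation=[[0,0,0],[0,0,0],[0,0,0],[0,0,0],[0,0,0]])

```text
t: 41.1
position: [0.5877, -0.238, 0.0041]
ee_rot: [-3.141, 0.0, 0.093]
wrist_force: [0.4, 5.2, 0.5]
width: 0.217
grasp_force: 25.0
```

Emit:
carry_out(delta_pos=[[0,0,0],[0,0,0],[0,0,0],[0,0,0],[0,0,0]], rotation=[[0,0,0],[0,0,0],[0,0,0],[0,0,0],[0,0,0]], fingers=0.2)

```text
t: 41.6
position: [0.5869, -0.2385, 0.0039]
ee_rot: [-3.141, 0.001, 0.092]
wrist_force: [0.4, 0.3, 0.2]
width: 0.601
grasp_force: 0.0
```

Emit:
carry_out(delta_pos=[[0,0,-2.0],[0,0,-5.0],[0,0,-9.0],[0,0,-13.0],[-5.0,0,-14.0]], rotation=[[0,0,0],[0,0,0],[0,0,0],[0,0,0],[0,0,0]])

```text
t: 42.1
position: [0.5443, -0.2453, 0.1502]
ee_rot: [3.134, -0.01, 0.095]
wrist_force: [0.4, -1.5, 0.5]
width: 0.6
grasp_force: 0.0
```

Emit:
carry_out(delta_pos=[[-4.0,0,0],[-8.0,0,0],[-12.0,0,0],[-15.0,0,0],[-15.0,0,0]], rotation=[[0,0,0],[0,0,0],[0,0,0],[0,0,0],[0,0,0]])

```text
t: 42.6
position: [0.3863, -0.2565, 0.1435]
ee_rot: [-3.141, 0.002, 0.09]
wrist_force: [1.1, -0.2, -0.3]
width: 0.6
grasp_force: 0.0
```

```bash
python3 -c "
from h import *
for n in('scene','top'):
    c=camera(n);P=cloud(c);save(c,n+'9.png');h=cv2.cvtColor(c['img'],cv2.COLOR_RGB2HSV);r=(cv2.inRange(h,(0,120,60),(4,255,255))|cv2.inRange(h,(170,120,60),(180,255,255)))>0
    Q=P[r&(abs(P[...,0]-.57)<.08)&(abs(P[...,1]+.235)<.05)];print('knob',len(Q),np.percentile(Q,[3,97],axis=0) if len(Q) else '')
    o=seg(c,(5,150,80),(16,255,255));Q=P[o];Q=Q[Q[:,0]>.4];print('orange',np.median(Q,0))
"
```

```text
knob 82 [[ 0.5771 -0.2439  0.0494]
 [ 0.6054 -0.2266  0.0613]]
orange [0.5334 0.1819 0.0584]
knob 107 [[ 0.5712 -0.246   0.0468]
 [ 0.6046 -0.2265  0.0635]]
orange [0.5296 0.1607 0.0575]
```

View pics/scene9.png

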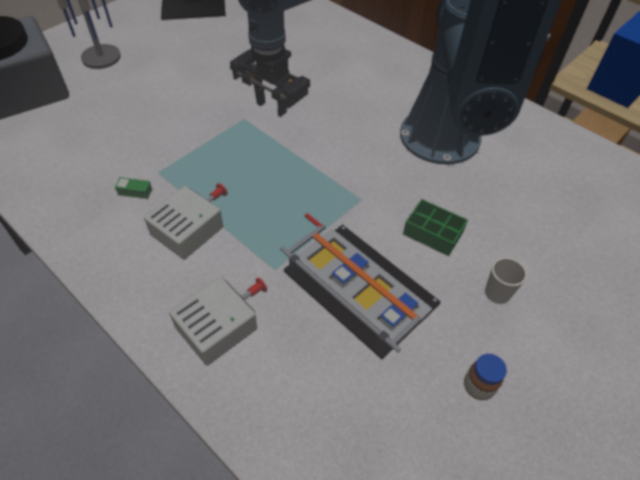

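The knob at (218,190) is home and the frame is shut over the chambers at (345,270) and (395,313). The bystanders haven't moved and the robot is clear, so I'm handing in.

```bash
python3 -c "
from cell import *
print(job_done())"
```

```text
the job is handed in; nothing more can be done
None
```

I handed the job in at about 43 s: both chambers present lie flat in bays 1 and 3 (gripped at 8 N), the frame is shut over them, and the right-hand lamp's shutter was held at its stop for over 2 s and is back home.

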